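# Run the sample board out to the pointer and hold it

### The arm

A 7-joint arm with a two-finger parallel gripper is mounted at the origin on a cart in front of the work surface, level with it; the furniture and walls round the work are solid. World frame = base frame: x ahead of the robot, y to its left, z up, the work surface at z = 0. Lengths are in m, angles in rad, forces in N, time in s.
With the tool pointing down it reaches from about 0.425 to 0.925 m from the base axis. Payload 6.8 kg.
Tool frame: the origin (TCP) lies at the very end of the fingers, on their centre line; the grasp point (between the pads) lies 19 mm behind it (tcp_to_grasp is the distance from the TCP to the grasp point, in m); z points along the fingers, y is the direction in which the jaws open and shut (so a half turn about z gives the same grasp; the last joint's range is limited). The gripper opens to 85 mm and grips with 20 to 120 N. Pads are 22 mm wide; open, the fingers measure 114 mm over their backs; the gripper's body (76 mm by 85 mm) begins 54 mm behind the grasp point. The pads swing forward as they close: fully open they stand 13 mm farther back than shut.
Start: joints at [1.197, 0.477, 0.022, 1.555, -0.011, 1.109, -0.083], TCP at [0.177, -0.651, 0.231] pointing down, gripper open.
Joint ranges: [-2.96, 2.96], [-0.34, 2.1], [-1.41, 1.46], [0.24, 2.44], [-1.37, 4.51], [0.17, 1.92], [-2.96, 2.96]. Speed limits (rad/s): [2.39, 2.39, 3.14, 3.14, 3.14, 3.14, 3.14].

### API

Orientations are given as a unit quaternion [w, x, y, z].
In Python, from station import * gives the robot as it stands.
- The arm moves only by the tool apply_moves, never from a script. Its argument "increments" is one flat list of numbers, 5 for each row, row after row: the finger opening in mm, from 0 to 85.4, then the shift along the tool's x, y, z in mm, then the turn about the tool's z in degrees. In form: [claw, tx, ty, tz, roll, claw, tx, ty, tz, roll, ...]. A call has 1 to 12 rows; each row shifts and turns the pose as measured when the row begins, along the tool's axes as they then stand; what a row does not reach is not made up. A row lasts 1/8 s, in which the tool goes at most 62.5 mm and 10.7 degrees, less where a joint would pass 70% of its speed; a pose out of reach is approached as far as the arm can. A call with a gripper value outside its range is refused whole. The fingers move at their own pace and stop on an object; "squeeze" is the grip in N (left out, the last holds). Time passes only in rows, so rows that do not move let the fingers close. It gives the time, the measured TCP pose, the force and the opening at its end, in the units of the state.
- get_obs(): the state, without advancing time (a new reading comes with each control period).
- read_camera(name): name is "scene" or "top" or "wrist"; returns (picture, depth): 420x560x3 uint8, blue, green, red; 420x560 float32, m along the optical axis (not along the pixel's ray), 0 where there is no reading.
- get_calibration(name): a dict with "mtx" (3x3 intrinsics, pixels), "camera_from_world" (4x4, takes a point from world to camera coordinates); the wrist camera has in their place "T_tool_cam" (4x4, takes a point from camera to tool coordinates, whose origin is the TCP and whose axes are the flange's). Camera axes: x right, y down, z forward; pixel columns grow to the right and rows downward; lengths in m; the calibration is good to about 2 mm. A picture is of the moment at which its call begins: read the wrist's pose just before it. get_calibration takes no time and is no camera call.
- hand_in(): hands the job in, once; it reports no verdict.
Trained networks look in the newest picture that a camera, given by its name, has taken for a name from the list of things; names that differ only in an ending like _2 or _b are one class to them, and where a whole thing is asked for, a point or a joint stands for the part that bears it (a point fixed in the world has none). Each returns a list of dicts, best first, with "p" (0 to 1); they miss things now and then, are a little off and sometimes report something else, mostly with a low value. They report only what shows in the picture. A call takes as long as a camera call.
- outline_of(camera, thing): "pixels" (420x560 bool, what is visible of it) and "extent" ([centre column, centre row, width, height] in pixels, round what is visible of it).
The state is a dict: "t": time; "q": joint angles; "joint_vel": joint speeds; "joint_torque": joint torques, N m; "eef_pos": TCP position; "tool_rot": TCP orientation; "contact_force": force on the tool from outside, world axes, zero at the start; "torque": the same for the moment, N m; "gripper_width": opening from 0.0 (shut) to 1.0 (fully open).
Only numpy, scipy, OpenCV 4.12 (cv2) and the standard library are available. Lean on these libraries where they do the work, as an engineer would, in place of code of your own. Each camera call takes 0.05 s, during which the arm holds its last target.

### The job

Set up the sample for viewing: take the stoppered test tube out of the rack and lower it, end down, into the socket block of the sliding board, right to the bottom, and let go of it. Then take the board by its square handle and slide it (do not lift it) outward on its stand until its nose edge is in line with the pointer. Out there the board is nose-heavy and would tip off, so finish while still gripping the handle, holding the board level and still on its stand; leave the other things on the bench where they are.

Things in the scene. Friction and masses are not known exactly. Their poses are not given: they have to be found in the camera images.
- stand: Low grey block fixed to the bench, 170 (x) x 84 (y) x 45 mm high; origin at the centre of its underside. The board lies loose on its flat top between two side rails along x, 7 mm high, that leave it 2 mm play a side; nothing is over the board, no stop at either end. +x is the outward direction: the board is slid out over the edge at x = +85 mm.
- board: Loose aluminium board 230 (x) x 60 (y) x 12 mm, 0.4 kg, on dry friction; origin centre of underside, +x = nose. White socket block 44x44x45 mm at x = +88, black square handle 20x20x40 mm at x = -55 (sides parallel to the board's). At the start 5 to 30 mm stick out past the stand's edge. The pointer is 120 to 145 mm past it, where the board (centre of mass about x = +22) tips unless held.
- board_nose (a point): Middle of the top edge of the board's nose end (x = +115 mm, z = 12 mm in the board's frame); this edge is to come in line with the pointer.
- board_handle (a point): Centre of the top of the square handle, 52 mm above the board's underside; the handle can be gripped from above over its upper 35 mm across either pair of sides.
- socket_floor (a point): Centre of the bottom of the socket's hole, on the board's top surface. The hole is round, 22 mm wide, vertical and 45 mm deep, and the tube leans a little in it; a 3 mm chamfer is at its mouth (45 mm above this point).
- pointer: Fixed steel post, 10 mm thick, 78 mm tall on a 40 mm round foot, on the right of the board's path beyond the stand, with a thin plate (3 mm thick, 12 mm high) that points across towards the board. Axes as the stand's. Origin on the bench below the board's centre line, in the plane of the plate; the post is at y = -75 mm.
- pointer_tip (a point): The free end of the pointer's plate, level with the board's top surface, 8 mm to the side of the board. Its x axis is the outward direction; the board's nose edge is in line when its distance along this axis is zero.
- rack: White tube rack fixed to the bench, 45 (its x) x 170 (y) x 62 mm high, with one row of six holes along y, 27 mm apart; only one holds a tube. Origin at the centre of its underside.
- tube: Glass test tube with a stopper, 18 mm thick, 114 mm tall with the stopper, about 12 g, standing in the rack with its foot 4 mm above the bench (rack top 62 mm above the bench). Origin at the centre of its foot, z along it upward. Grip it on the glass between 65 and 98 mm above its foot.
- petri: Bystander: petri dish, 65 mm wide, 14 mm high; origin at the centre of its underside.
- cap: Bystander: black dust cap, 28 mm wide, 11 mm high; origin at the centre of its underside.
- slide_box: Bystander: slide box 98 x 115 x 34 mm; origin at the centre of its underside.
- beaker: Bystander: glass beaker, 56 mm wide, 71 mm high; origin at the centre of its underside.
- drop_bottle_2: Bystander: small brown bottle, 29 mm wide, 63 mm high; origin at the centre of its underside.

How it is judged:
On the way, in this order (a step that is already met when the one before it is completed fails the run):
1. the tube stands at the bottom of the socket, released, with the board still drawn back (horizontal distance between tube and socket_floor below 0.008 m and z of tube in the frame of socket_floor between -0.004 and 0.006 m and angle between tube's own z axis and vertical below 0.2 rad and contact force between the fingers and tube below 0.1 N and x of board_nose in the frame of pointer_tip below -0.05 m), for 0.2 s.
2. the board's nose is in line with the pointer (x of board_nose in the frame of pointer_tip between -0.006 and 0.006 m), for 0.2 s.
At the end, for the whole second after the job is handed in: Nose edge within 6 mm of the pointer along the slide; board at rest on the deck (height within 4 mm, tilt under 0.05 rad, within 0.08 rad of the stand), fingers on it with over 1 N; tube untouched at the bottom of the socket (sideways within 8 mm, tilt under 0.2 rad) (all of step 2 and angle between board's own z axis and vertical below 0.05 rad and z of board in the frame of stand between 0.041 and 0.049 m and angle between the x axis of board and the x axis of stand, either way round below 0.08 rad and contact force between the fingers and board above 1 N and contact force between the fingers and tube below 0.1 N and linear speed of board below 0.02 m/s and horizontal distance between tube and socket_floor below 0.008 m and z of tube in the frame of socket_floor between -0.004 and 0.006 m and angle between tube's own z axis and vertical below 0.2 rad); the arm keeps its last pose, push and grip.
It fails at once if the board tips by more than 0.2 rad (angle between board's own z axis and vertical above 0.2 rad).
It fails at once if the board is lifted more than 15 mm off its stand (z of board in the frame of stand above 0.06 m).
It fails at once if a bystander is moved by more than 20 mm (distance of any of petri, cap, slide_box, beaker, drop_bottle_2 from where it was at the start of the episode above 0.02 m).
It also fails if it takes over 48 s, if anything falls off the work surface, if the arm or the gripper's body presses on something with over 40 N, if the wrist force passes 120 N, or if a joint passes its speed limit or range.

## Working session

There is one attempt and no reset: what is moved stays moved. The work goes in short steps, Python scripts to look and compute and a tool call to move; the robot and the scene stay as the last step left them, time stands still between calls to the robot, and variables do not carry over. Pictures are saved under pics/ and viewed, and the job is handed in when it is done.

Besides the shell and the picture viewer there is one more tool, called after "Emit:" by a JSON object that holds its "name" and its "arguments", one argument or row to a line. apply_moves: Moves the arm, as the interface text tells. Its arguments: {"type":"object","properties":{"increments":{"type":"array"},"squeeze":{"type":"number"}},"required":["increments"]}

```bash
ls; mkdir -p pics
cat > h.py <<'E'
from station import *
import numpy as np, cv2
from scipy.spatial.transform import Rotation as R
def cam(name):
    o=get_obs(); im,d=read_camera(name); c=get_calibration(name); K=np.array(c['mtx'])
    if name=='wrist':
        T=np.eye(4);w,x,y,z=o['tool_rot'];T[:3,:3]=R.from_quat([x,y,z,w]).as_matrix();T[:3,3]=o['eef_pos']
        W=T@np.array(c['T_tool_cam'])
    else: W=np.linalg.inv(np.array(c['camera_from_world']))
    return im,d,K,W
def pts(d,K,W):
    v,u=np.mgrid[:d.shape[0],:d.shape[1]]
    P=np.stack([(u-K[0,2])/K[0,0]*d,(v-K[1,2])/K[1,1]*d,d],-1)
    return P@W[:3,:3].T+W[:3,3]
def proj(p,K,W):
    q=(np.asarray(p)-W[:3,3])@W[:3,:3]
    return q[:2]/q[2]*[K[0,0],K[1,1]]+[K[0,2],K[1,2]]
E
python3 - <<'E'
from h import *
np.set_printoptions(precision=4,suppress=True)
print(get_obs())
for n in ['scene','top']:
    im,d,K,W=cam(n); cv2.imwrite(f'pics/{n}0.png',im); P=pts(d,K,W)
    np.savez(f'{n}0.npz',im=im,d=d,K=K,W=W)
    print(n,W)
    for t in ['stand','board','pointer','rack','tube','petri','cap','slide_box','beaker','drop_bottle_2','board_handle','socket_floor']:
        for r in outline_of(n,t)[:2]:
            m=r['pixels']&(d>0); 
            if m.sum()<5: continue
            q=P[m]; print(t,round(r['p'],2),r['extent'],np.percentile(q,2,axis=0),np.percentile(q,98,axis=0))
print(get_obs()['t'])
E
```

```text
pics
{'t': 0.0, 'q': array([ 1.1969,  0.4778,  0.0223,  1.5565, -0.0115,  1.1093, -0.0831]), 'joint_vel': array([ 0.0001,  0.0001,  0.0009,  0.0019,  0.0001, -0.0002, -0.0011]), 'joint_torque': array([ -0.0001, -59.6436,   1.6078, -28.1193,   0.0124,   0.0094,
        -0.    ]), 'eef_pos': array([ 0.1771, -0.6507,  0.2303]), 'tool_rot': array([-0.0009,  0.9912,  0.1325, -0.0002]), 'contact_force': array([-0.3869,  0.354 ,  0.202 ]), 'torque': array([ 0.0106, -0.0129,  0.0413]), 'gripper_width': 1.000290368232709}
scene [[-0.819  -0.3406  0.4619  0.1066]
 [-0.5738  0.4731 -0.6686  0.6149]
 [ 0.0092 -0.8125 -0.5828  0.7054]
 [ 0.      0.      0.      1.    ]]
stand 0.68 [310.4, 232.3, 59.9, 54.2] [ 0.4564 -0.1391  0.01  ] [ 0.6149 -0.087   0.0538]
board 0.93 [315.8, 220.1, 72.5, 65.1] [ 0.4168 -0.193   0.0495] [ 0.6315 -0.0926  0.103 ]
pointer 0.7 [165.1, 289.1, 29.8, 37.2] [0.6554 0.1961 0.0033] [0.7064 0.2458 0.0707]
pointer 0.52 [283.2, 183.4, 12.3, 24.9] [ 0.701  -0.336   0.0048] [ 0.7488 -0.2605  0.0764]
rack 0.88 [382.9, 202.2, 50.8, 43.4] [ 0.3952 -0.4604 -0.    ] [ 0.4779 -0.29
[... 1802 characters left out ...]
.3] [ 0.4219 -0.0632 -0.0029] [ 0.4466 -0.0408  0.0131]
cap 0.36 [328.6, 235.7, 46.2, 89.4] [ 0.4191 -0.1983  0.0484] [ 0.629  -0.0955  0.1028]
slide_box 0.66 [197.1, 250.2, 45.4, 41.4] [0.4268 0.15   0.0124] [0.5258 0.2662 0.0373]
beaker 0.63 [192.7, 175.9, 22.4, 23.0] [ 0.6555  0.1982 -0.0003] [0.7062 0.2498 0.0719]
beaker 0.22 [328.8, 234.7, 47.1, 87.0] [ 0.419  -0.1975  0.0441] [ 0.6264 -0.0979  0.1028]
drop_bottle_2 0.68 [166.2, 191.5, 12.7, 11.8] [0.625  0.2972 0.0122] [0.6497 0.3224 0.0647]
board_handle 0.74 [330.2, 236.2, 44.8, 91.2] [ 0.4194 -0.199   0.0518] [ 0.6265 -0.098   0.1029]
socket_floor 0.74 [329.7, 233.9, 45.6, 84.4] [ 0.4192 -0.197   0.052 ] [ 0.6263 -0.0981  0.1029]
1.3
```

Run:
```python
from h import *
for n,(x,y,w,h) in {'scene':(230,140,190,140),'top':(250,140,190,140)}.items():
    im=np.load(f'{n}0.npz')['im']; cv2.imwrite(f'pics/{n}0c.png',cv2.resize(im[y:y+h,x:x+w],None,fx=4,fy=4,interpolation=cv2.INTER_CUBIC))
```

```text
(no output)
```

View pics/scene0c.png

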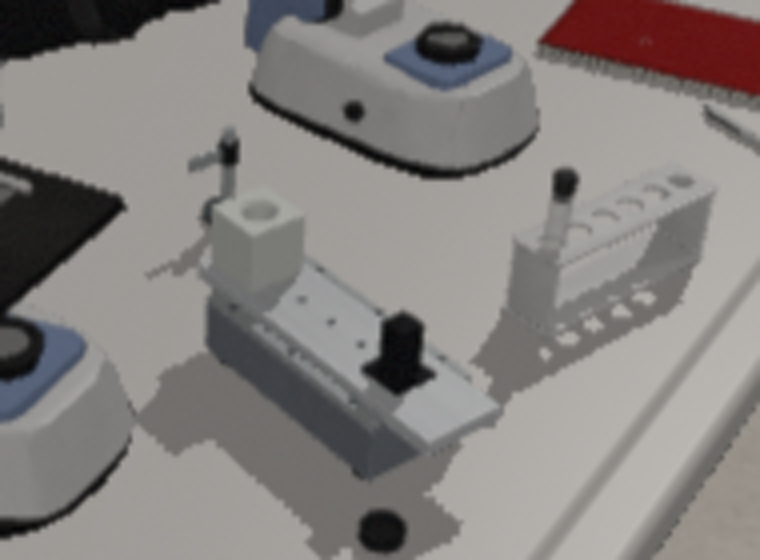

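View pics/top0c.png

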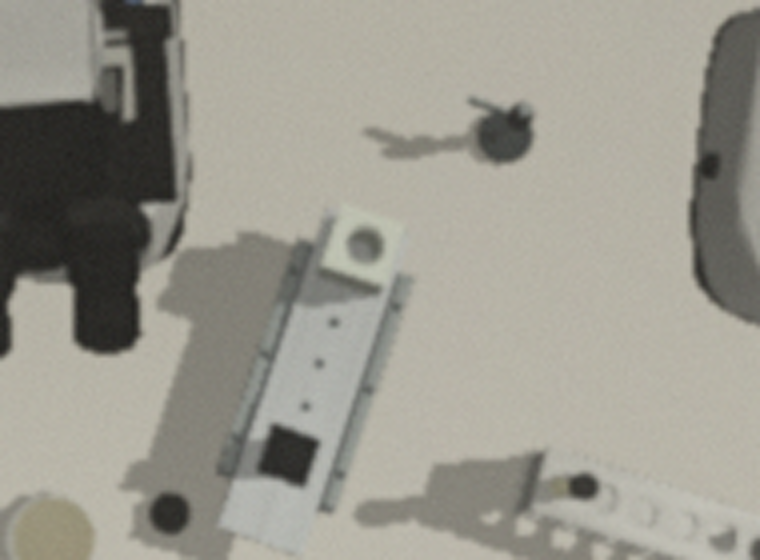

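Run:
```python
from h import *
np.set_printoptions(precision=4,suppress=True)
for n in ['scene','top']:
    z=np.load(f'{n}0.npz'); d,K,W=z['d'],z['K'],z['W']; P=pts(d,K,W); Q=P[d>0]
    def box(zlo,zhi,x0,x1,y0,y1):
        m=(Q[:,2]>zlo)&(Q[:,2]<zhi)&(Q[:,0]>x0)&(Q[:,0]<x1)&(Q[:,1]>y0)&(Q[:,1]<y1); return Q[m]
    b=box(.098,.108,.55,.66,-.25,-.13); 
    r=cv2.minAreaRect((b[:,:2]*1000).astype(np.float32)); print('socket top',len(b),r,np.median(b[:,2]))
    b=box(.09,.105,.4,.53,-.2,-.05); r=cv2.minAreaRect((b[:,:2]*1000).astype(np.float32)); print('handle',len(b),r,b[:,2].mean())
    b=box(.052,.061,.38,.66,-.25,-.05); r=cv2.minAreaRect((b[:,:2]*1000).astype(np.float32)); print('board top',len(b),r,np.median(b[:,2]))
    b=box(.06,.07,.36,.5,-.5,-.28); r=cv2.minAreaRect((b[:,:2]*1000).astype(np.float32)); print('rack top',len(b),r)
    b=box(.1,.125,.36,.5,-.5,-.28); print('stopper',len(b),b.mean(0),b.min(0),b.max(0))
    b=box(.03,.09,.66,.8,-.4,-.2); print('pointer',len(b)); print(b[np.argsort(b[:,1])][::4])
```

```text
socket top 158 ((609.4329223632812, -178.64796447753906), (47.53530502319336, 48.01639175415039), 72.56652069091797) 0.10218055247335983
handle 64 ((473.9863586425781, -131.7327880859375), (21.621877670288086, 20.828866958618164), 79.82029724121094) 0.09550141431177023
board top 1210 ((526.25, -150.29263305664062), (84.5162353515625, 233.66810607910156), 71.12998962402344) 0.056989213811868944
rack top 423 ((435.89007568359375, -378.03570556640625), (170.9910430908203, 47.32298278808594), 72.76434326171875)
stopper 52 [ 0.4528 -0.3122  0.1122] [ 0.4454 -0.324   0.1002] [ 0.4617 -0.3048  0.1196]
pointer 98
[[ 0.7056 -0.2957  0.0308]
 [ 0.7022 -0.2953  0.0498]
 [ 0.7049 -0.294   0.046 ]
 [ 0.7048 -0.2932  0.0672]
 [ 0.7038 -0.2913  0.0787]
 [ 0.7132 -0.2903  0.0414]
 [ 0.7059 -0.2897  0.0582]
 [ 0.7096 -0.2895  0.0707]
 [ 0.7048 -0.2888  0.0381]
 [ 0.7079 -0.2883  0.0302]
 [ 0.701  -0.288   0.0538]
 [ 0.7009 -0.2873  0.0679]
 [ 0.7113 -0.2868  0.068 ]
 [ 0.7036 -0.2865  0.0537]
 [ 0.7067 -0.2858  0.0563]
 [ 0.7099 -0.2852  0.0555]
 [ 0.7092 -0.2842  0.0527]
 [ 0.7142 -0.2807  0.0631]
 
[... 537 characters left out ...]
6297607422), 71.39434051513672) 0.05609117856413537
rack top 541 ((435.43560791015625, -376.0986022949219), (170.28903198242188, 45.17774963378906), 72.15200805664062)
stopper 47 [ 0.4538 -0.3124  0.1149] [ 0.4468 -0.3224  0.1023] [ 0.4622 -0.3042  0.1209]
pointer 62
[[ 0.7017 -0.2948  0.0662]
 [ 0.7046 -0.2928  0.0764]
 [ 0.7072 -0.29    0.0771]
 [ 0.7042 -0.2898  0.0779]
 [ 0.7103 -0.2877  0.0756]
 [ 0.7061 -0.2865  0.0811]
 [ 0.7011 -0.2857  0.0571]
 [ 0.702  -0.2842  0.0646]
 [ 0.7065 -0.2835  0.069 ]
 [ 0.7058 -0.2817  0.0496]
 [ 0.7085 -0.2796  0.0611]
 [ 0.7142 -0.2743  0.0606]
 [ 0.7122 -0.2693  0.0575]
 [ 0.713  -0.2653  0.0646]
 [ 0.7168 -0.2605  0.0611]
 [ 0.7172 -0.2553  0.0595]]
```

```bash
cat >> h.py <<'E'
def pose():
    o=get_obs();w,x,y,z=o['tool_rot'];return np.array(o['eef_pos']),R.from_quat([x,y,z,w]).as_matrix(),o
def plan(target,psi,n,claw=85,rollmax=10):
    p,M,o=pose(); cur=np.degrees(np.arctan2(M[1,0],M[0,0])); d=(psi-cur+180)%360-180
    dp=(np.array(target)-p)/n; out=[];left=-d; 
    for i in range(n):
        a=np.radians(cur); X=np.array([np.cos(a),np.sin(a),0]);Y=np.array([np.sin(a),-np.cos(a),0])
        r=float(np.clip(left/ (n-i),-rollmax,rollmax)); left-=r; cur-=r
        out+=[claw,round(dp@X*1000,1),round(dp@Y*1000,1),round(-dp[2]*1000,1),round(r,1)]
    print('t',o['t'],'pos',p.round(4),'psi',round(float(np.degrees(np.arctan2(M[1,0],M[0,0]))),2),'tilt',M[:,2].round(3),'left',left); print(out)
E
python3 -c "
from h import *
plan([.455,-.313,.22],71.3,10)"
```

```text
t 1.3 pos [ 0.1773 -0.6513  0.2313] psi 15.23 tilt [ 0. -0. -1.] left 0.0
[85, np.float64(35.7), np.float64(-25.3), np.float64(1.1), -5.6, 85, np.float64(38.0), np.float64(-21.7), np.float64(1.1), -5.6, 85, np.float64(39.9), np.float64(-17.9), np.float64(1.1), -5.6, 85, np.float64(41.5), np.float64(-13.9), np.float64(1.1), -5.6, 85, np.float64(42.7), np.float64(-9.8), np.float64(1.1), -5.6, 85, np.float64(43.4), np.float64(-5.6), np.float64(1.1), -5.6, 85, np.float64(43.7), np.float64(-1.3), np.float64(1.1), -5.6, 85, np.float64(43.7), np.float64(2.9), np.float64(1.1), -5.6, 85, np.float64(43.2), np.float64(7.2), np.float64(1.1), -5.6, 85, np.float64(42.3), np.float64(11.4), np.float64(1.1), -5.6]
```

Run:
```python
from h import *
z=np.load('top0.npz'); P=pts(z['d'],z['K'],z['W']);Q=P[z['d']>0]
for z0 in (.1,.15,.2):
  for x in np.arange(.2,1,.1):
    print(z0,round(x,1),[int(((Q[:,2]>z0)&(abs(Q[:,0]-x)<.05)&(abs(Q[:,1]-y)<.05)).sum()) for y in np.arange(-.7,.35,.1)])
```

```text
0.1 0.2 [0, 65, 0, 0, 0, 0, 0, 0, 0, 0, 0]
0.1 0.3 [0, 0, 0, 0, 0, 0, 0, 0, 0, 0, 0]
0.1 0.4 [0, 0, 0, 0, 13, 0, 0, 0, 0, 0, 0]
0.1 0.5 [0, 0, 1183, 600, 34, 0, 2, 832, 13, 0, 0]
0.1 0.6 [0, 0, 2565, 306, 0, 158, 23, 1958, 99, 0, 0]
0.1 0.7 [0, 0, 2276, 195, 0, 0, 22, 1617, 248, 0, 0]
0.1 0.8 [0, 4, 658, 0, 0, 0, 0, 565, 37, 0, 83]
0.1 0.9 [0, 0, 0, 0, 0, 1, 547, 20, 3, 105, 171]
0.15 0.2 [0, 65, 0, 0, 0, 0, 0, 0, 0, 0, 0]
0.15 0.3 [0, 0, 0, 0, 0, 0, 0, 0, 0, 0, 0]
0.15 0.4 [0, 0, 0, 0, 0, 0, 0, 0, 0, 0, 0]
0.15 0.5 [0, 0, 1183, 600, 0, 0, 0, 832, 13, 0, 0]
0.15 0.6 [0, 0, 2565, 306, 0, 0, 23, 1958, 99, 0, 0]
0.15 0.7 [0, 0, 2165, 195, 0, 0, 22, 1617, 248, 0, 0]
0.15 0.8 [0, 4, 426, 0, 0, 0, 0, 434, 33, 0, 0]
0.15 0.9 [0, 0, 0, 0, 0, 1, 228, 0, 0, 0, 0]
0.2 0.2 [0, 65, 0, 0, 0, 0, 0, 0, 0, 0, 0]
0.2 0.3 [0, 0, 0, 0, 0, 0, 0, 0, 0, 0, 0]
0.2 0.4 [0, 0, 0, 0, 0, 0, 0, 0, 0, 0, 0]
0.2 0.5 [0, 0, 1183, 600, 0, 0, 0, 832, 13, 0, 0]
0.2 0.6 [0, 0, 1838, 59, 0, 0, 0, 1802, 51, 0, 0]
0.2 0.7 [0, 0, 1490, 0, 0, 0, 0, 1023, 16, 0, 0]
0.2 0.8 [0, 4, 261, 0, 0, 0, 0, 407, 33, 0, 0]
0.2 0.9 [0, 0, 0, 0, 0, 0, 5, 0, 0, 0, 0]
```

Emit:
{"name": "apply_moves", "arguments": {
  "increments": [85, 35.7, -25.3, 1, -5.6, 85, 38, -21.7, 1, -5.6, 85, 39.9, -17.9, 1, -5.6, 85, 41.5, -13.9, 1, -5.6, 85, 42.7, -9.8, 1, -5.6]
}}

```text
t: 1.92
eef_pos: [0.3158, -0.4806, 0.2259]
tool_rot: [0.001, 0.928, 0.372, -0.001]
contact_force: [0.3, 0.1, 0.0]
gripper_width: 0.995
```

```bash
python3 - <<'E'
from h import *
for n in ['top','scene']:
  z=np.load(n+'0.npz'); P=pts(z['d'],z['K'],z['W']);Q=P[z['d']>0]
  for x in np.arange(.42,.9,.04):
    m=(abs(Q[:,0]-x)<.02)&(Q[:,2]>.125)
    a=Q[m&(Q[:,1]<-.15)];b=Q[m&(Q[:,1]>-.15)&(Q[:,1]<.3)]
    print(n,round(x,2),'R maxy',a[:,1].max().round(3) if len(a) else None,a[:,2].max().round(3) if len(a) else None,'L miny',b[:,1].min().round(3) if len(b) else None,b[:,2].max().round(3) if len(b) else None)
E
python3 -c "
from h import *
plan([.455,-.313,.2],71.3,5)"
```

```text
top 0.42 R maxy None None L miny None None
top 0.46 R maxy -0.449 0.393 L miny None None
top 0.5 R maxy -0.424 0.396 L miny -0.044 0.396
top 0.54 R maxy -0.426 0.384 L miny -0.044 0.395
top 0.58 R maxy -0.426 0.362 L miny -0.046 0.377
top 0.62 R maxy -0.421 0.346 L miny -0.054 0.358
top 0.66 R maxy -0.43 0.342 L miny -0.054 0.35
top 0.7 R maxy -0.436 0.326 L miny -0.051 0.336
top 0.74 R maxy -0.445 0.277 L miny -0.051 0.32
top 0.78 R maxy -0.487 0.251 L miny -0.005 0.274
top 0.82 R maxy -0.495 0.177 L miny -0.001 0.235
top 0.86 R maxy None None L miny None None
scene 0.42 R maxy -2.701 0.264 L miny None None
scene 0.46 R maxy -0.488 0.393 L miny None None
scene 0.5 R maxy -0.424 0.396 L miny -0.046 0.396
scene 0.54 R maxy -0.428 0.387 L miny -0.038 0.394
scene 0.58 R maxy -0.437 0.374 L miny -0.038 0.377
scene 0.62 R maxy -0.421 0.349 L miny -0.058 0.358
scene 0.66 R maxy -0.431 0.359 L miny -0.057 0.346
scene 0.7 R maxy -0.436 0.35 L miny -0.052 0.335
scene 0.74 R maxy -0.445 0.334 L miny -0.05 0.32
scene 0.78 R maxy -0.487 0.33 L miny -0.006 0.273
scene 0.82 R maxy -0.499 0.23 L miny 0.049 0.229
scene 0.86 R maxy -2.705 0.224 L miny None None
t 1.925 pos [ 0.3158 -0.4806  0.2259] psi 43.65 tilt [-0.001 -0.003 -1.   ] left 0.0
[85, np.float64(43.3), np.float64(-5.0), np.float64(5.2), -5.5, 85, np.float64(43.6), np.float64(-0.8), np.float64(5.2), -5.5, 85, np.float64(43.4), np.float64(3.4), np.float64(5.2), -5.5, 85, np.float64(42.9), np.float64(7.5), np.float64(5.2), -5.5, 85, np.float64(42.0), np.float64(11.6), np.float64(5.2), -5.5]
```

```bash
python3 -c "
from h import *
plan([.37,-.37,.22],60,3)"
```

```text
t 1.925 pos [ 0.3158 -0.4806  0.2259] psi 43.65 tilt [-0.001 -0.003 -1.   ] left 0.0
[85, np.float64(38.5), np.float64(-14.2), np.float64(2.0), -5.5, 85, np.float64(39.7), np.float64(-10.5), np.float64(2.0), -5.5, 85, np.float64(40.5), np.float64(-6.7), np.float64(2.0), -5.5]
```

Emit:
{"name": "apply_moves", "arguments": {
  "increments": [85, 38.5, -14.2, 2, -5.5, 85, 39.7, -10.5, 2, -5.5, 85, 40.5, -6.7, 2, -5.5]
}}

```text
t: 2.3
eef_pos: [0.3723, -0.3661, 0.2201]
tool_rot: [0.002, 0.863, 0.506, -0.001]
contact_force: [0.5, 0.4, 0.1]
gripper_width: 0.993
```

```bash
python3 -c "
from h import *
plan([.445,-.316,.21],71.3,3)
im,d,K,W=cam('wrist');cv2.imwrite('pics/w1.png',im)
c=get_calibration('wrist');print(c)"
```

```text
t 2.3 pos [ 0.3723 -0.3661  0.2201] psi 60.77 tilt [ 0.001 -0.005 -1.   ] left 0.0
[85, np.float64(26.4), np.float64(13.0), np.float64(3.4), -3.5, 85, np.float64(25.6), np.float64(14.6), np.float64(3.4), -3.5, 85, np.float64(24.6), np.float64(16.1), np.float64(3.4), -3.5]
{'mtx': array([[313.29214671,   0.        , 276.59496285],
       [  0.        , 313.29214671, 210.47965065],
       [  0.        ,   0.        ,   1.        ]]), 'T_tool_cam': array([[-2.13504861e-04, -9.56443616e-01, -2.91917050e-01,
         7.49731397e-02],
       [ 9.99999243e-01,  1.49444335e-04, -1.22103104e-03,
         2.39757726e-04],
       [ 1.21147270e-03, -2.91917090e-01,  9.56442860e-01,
        -1.41514504e-01],
       [ 0.00000000e+00,  0.00000000e+00,  0.00000000e+00,
         1.00000000e+00]])}
```

View pics/w1.png

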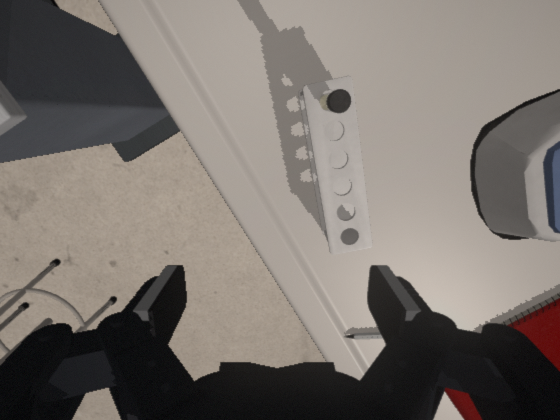

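Emit:
{"name": "apply_moves", "arguments": {
  "increments": [85, 26.4, 13, 3.4, -3.5, 85, 25.6, 14.6, 3.4, -3.5, 85, 14, 12, 3.4, -3.5]
}}

```text
t: 2.72
eef_pos: [0.4417, -0.3164, 0.2102]
tool_rot: [0.002, 0.808, 0.59, -0.0]
contact_force: [0.2, -0.3, 0.1]
gripper_width: 0.994
```

Run:
```python
from h import *
np.set_printoptions(precision=4,suppress=True)
plan([.455,-.313,.13],71.3,3)
im,d,K,W=cam('wrist');cv2.imwrite('pics/w2.png',im); P=pts(d,K,W)
for r in outline_of('wrist','tube')[:2]:
    m=r['pixels']; q=P[m&(d>0)]; print(r['p'],r['extent']); 
    a=q[(q[:,2]>.1)]; print(len(a),a.min(0),a.max(0),a.mean(0)); t=a[a[:,2]>.114]; print(len(t),t[:,:2].min(0),t[:,:2].max(0),t.mean(0))
m=(abs(P[...,2]-.062)<.004)&(d>0)&(P[...,0]>.36)&(P[...,0]<.5)&(P[...,1]<-.27)&(P[...,1]>-.48)
print(cv2.minAreaRect((P[m][:,:2]*1000).astype(np.float32)),np.median(P[m][:,2]))
```

```text
t 2.725 pos [ 0.4417 -0.3164  0.2102] psi 72.27 tilt [ 0.002 -0.003 -1.   ] left 0.0
[85, np.float64(2.4), np.float64(3.9), np.float64(26.7), 0.3, 85, np.float64(2.4), np.float64(3.9), np.float64(26.7), 0.3, 85, np.float64(2.5), np.float64(3.8), np.float64(26.7), 0.3]
0.94 [291.1, 197.8, 18.4, 38.8]
418 [ 0.4464 -0.3224  0.1021] [ 0.4625 -0.3058  0.1187] [ 0.4546 -0.313   0.1148]
333 [ 0.4464 -0.3224] [ 0.4624 -0.3066] [ 0.4543 -0.3142  0.1168]
((436.34381103515625, -377.79559326171875), (169.5233154296875, 45.09393310546875), 72.30335998535156) 0.0607099482715851
```

View pics/w2.png

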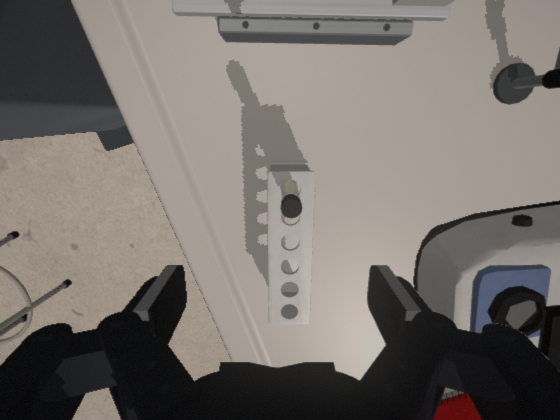

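Emit:
{"name": "apply_moves", "arguments": {
  "increments": [85, 2.1, 4, 27, 0.3, 85, 2.1, 4, 27, 0.3, 85, 2.1, 4, 27, 0.3, 85, 0, 0, 27, 0, 85, 0, 0, 22, 0]
}}

```text
t: 3.45
eef_pos: [0.4535, -0.3219, 0.0774]
tool_rot: [0.004, 0.816, 0.579, -0.001]
contact_force: [-0.1, 0.3, 0.5]
gripper_width: 0.998
```

Run:
```python
from h import *
plan([.4545,-.314,.072],71.3,1)
im,d,K,W=cam('wrist');cv2.imwrite('pics/w3.png',im)
```

```text
t 3.45 pos [ 0.4535 -0.3219  0.0774] psi 70.7 tilt [ 0.002 -0.008 -1.   ] left 0.0
[85, np.float64(7.7), np.float64(-1.7), np.float64(5.4), -0.6]
```

View pics/w3.png

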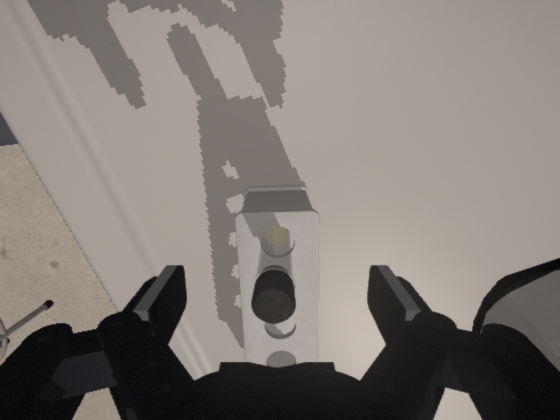

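Emit:
{"name": "apply_moves", "arguments": {
  "increments": [85, 7.5, -1.5, 5, -0.6, 85, 1, 0, 0, 0]
}}

```text
t: 3.75
eef_pos: [0.4524, -0.3135, 0.0697]
tool_rot: [0.002, 0.813, 0.582, -0.003]
contact_force: [0.1, -0.0, 0.3]
gripper_width: 0.994
```

Run:
```python
from h import *
plan([.4545,-.314,.072],71.3,1)
```

```text
t 3.75 pos [ 0.4524 -0.3135  0.0697] psi 71.18 tilt [-0.002 -0.006 -1.   ] left 0.0
[85, np.float64(0.2), np.float64(2.1), np.float64(-2.3), -0.1]
```

Emit:
{"name": "apply_moves", "arguments": {
  "increments": [60, 0, 2, -2, 0, 16, 0, 0, 0, 0, 12, 0, 0, 0, 0, 12, 0, 0, 0, 0, 12, 0, 0, 0, 0, 12, 0, 0, 0, 0],
  "squeeze": 25
}}

```text
t: 4.5
eef_pos: [0.4558, -0.3154, 0.0744]
tool_rot: [0.004, 0.813, 0.582, -0.002]
contact_force: [-0.1, -0.2, 0.2]
gripper_width: 0.201
```

Run:
```python
from h import *
plan([.4545,-.314,.072],71.3,1); print(get_obs()['gripper_width']*85)
im,d,K,W=cam('wrist');cv2.imwrite('pics/w4.png',im)
```

```text
t 4.5 pos [ 0.4558 -0.3154  0.0744] psi 71.15 tilt [ 0.001 -0.009 -1.   ] left 0.0
[85, np.float64(0.9), np.float64(-1.6), np.float64(2.4), -0.1]
17.1146023877032
```

View pics/w4.png

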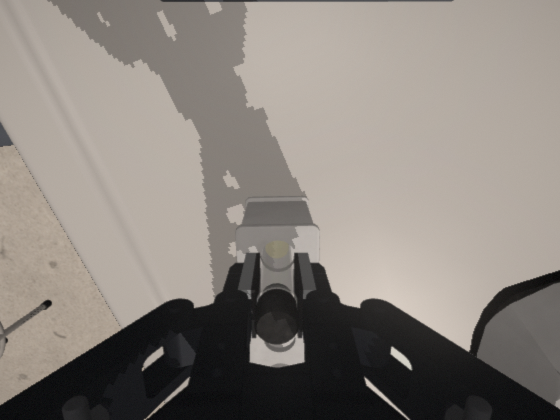

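Emit:
{"name": "apply_moves", "arguments": {
  "increments": [12, 0, 0, -25, 0, 12, 0, 0, -35, 0, 12, 0, 0, -40, 0, 12, 0, 0, -35, 0]
}}

```text
t: 5.05
eef_pos: [0.4545, -0.3131, 0.21]
tool_rot: [0.001, 0.813, 0.582, -0.003]
contact_force: [0.3, 0.6, -0.2]
gripper_width: 0.198
```

Run:
```python
from h import *
plan([.59,-.185,.215],71.3,6,12)
print(get_obs()['gripper_width']*85)
```

```text
t 5.05 pos [ 0.4545 -0.3131  0.21  ] psi 71.2 tilt [-0.003 -0.005 -1.   ] left 0.0
[12, np.float64(27.5), np.float64(14.5), np.float64(-0.8), -0.0, 12, np.float64(27.5), np.float64(14.5), np.float64(-0.8), -0.0, 12, np.float64(27.5), np.float64(14.5), np.float64(-0.8), -0.0, 12, np.float64(27.5), np.float64(14.5), np.float64(-0.8), -0.0, 12, np.float64(27.5), np.float64(14.5), np.float64(-0.8), -0.0, 12, np.float64(27.5), np.float64(14.5), np.float64(-0.8), -0.0]
16.809138688858322
```

Emit:
{"name": "apply_moves", "arguments": {
  "increments": [12, 25, 14, -1, 0, 12, 27.5, 14.5, -1, 0, 12, 27.5, 14.5, -1, 0, 12, 27.5, 14.5, -1, 0, 12, 25, 14.5, -1, 0, 12, 18, 10, -1, 0]
}}

```text
t: 5.8
eef_pos: [0.5841, -0.1974, 0.2187]
tool_rot: [0.004, 0.815, 0.58, -0.002]
contact_force: [-0.6, -0.8, 0.1]
gripper_width: 0.199
```

Run:
```python
from h import *
np.set_printoptions(precision=4,suppress=True)
plan([.608,-.178,.2],71.3,1,12)
im,d,K,W=cam('wrist');cv2.imwrite('pics/w5.png',im); P=pts(d,K,W)
m=(abs(P[...,2]-.102)<.005)&(d>0)&(abs(P[...,0]-.608)<.05)&(abs(P[...,1]+.178)<.05)
print(cv2.minAreaRect((P[m][:,:2]*1000).astype(np.float32)),np.median(P[m][:,2]),m.sum())
np.savez('w5.npz',im=im,d=d,K=K,W=W)
im,d,K,W=cam('top');cv2.imwrite('pics/t5.png',cv2.resize(im[140:280,250:440],None,fx=4,fy=4,interpolation=cv2.INTER_CUBIC))
```

```text
t 5.8 pos [ 0.5841 -0.1974  0.2187] psi 70.86 tilt [ 0.001 -0.01  -1.   ] left 0.0
[12, np.float64(26.2), np.float64(16.2), np.float64(18.7), -0.4]
((609.4105834960938, -177.9227752685547), (44.00864028930664, 43.72410583496094), 70.87967681884766) 0.1006843891031523 2221
```

View pics/w5.png

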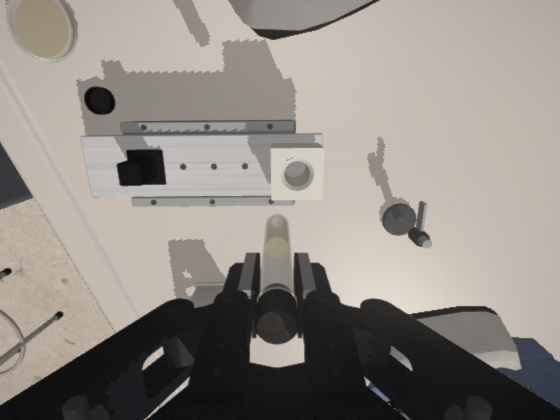

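Run:
```python
from h import *
np.set_printoptions(precision=4,suppress=True)
z=np.load('w5.npz'); im,d,K,W=z['im'],z['d'],z['K'],z['W'];P=pts(d,K,W)
p=np.array([.5841,-.1974]); Z=np.array([.001,-.01,-1])
for dz in (.0,.019,-.03,-.07,-.05): print('axis',dz,proj(np.array([*p,.2187])-Z*dz,K,W))
def ray(u,v,h):
    r=W[:3,:3]@np.array([(u-K[0,2])/K[0,0],(v-K[1,2])/K[1,1],1]); return W[:3,3]+r*(h-W[2,3])/r[2]
print('hole',ray(297,173,.102), ray(297,174,.099))
q=P[(d>0)&(abs(P[...,2]-.097)<.004)&(abs(P[...,0]-.473)<.03)&(abs(P[...,1]+.131)<.03)];print('handle',cv2.minAreaRect((q[:,:2]*1000).astype(np.float32)))
im2=im.copy()
a=cv2.resize(im[120:270,70:330],None,fx=3,fy=3,interpolation=cv2.INTER_CUBIC);cv2.imwrite('pics/w5a.png',a)
a=cv2.resize(im[110:270,260:450],None,fx=4,fy=3.7,interpolation=cv2.INTER_CUBIC);cv2.imwrite('pics/w5b.png',a)
```

```text
axis 0.0 [276.3565 271.0585]
axis 0.019 [276.2708 291.4587]
axis -0.03 [276.4577 246.9696]
axis -0.07 [276.5523 224.4457]
axis -0.05 [276.5095 234.6567]
hole [ 0.6097 -0.1769  0.102 ] [ 0.6094 -0.1783  0.099 ]
handle ((474.1441955566406, -132.06829833984375), (19.125085830688477, 20.227602005004883), 69.98399353027344)
```

View pics/w5b.png

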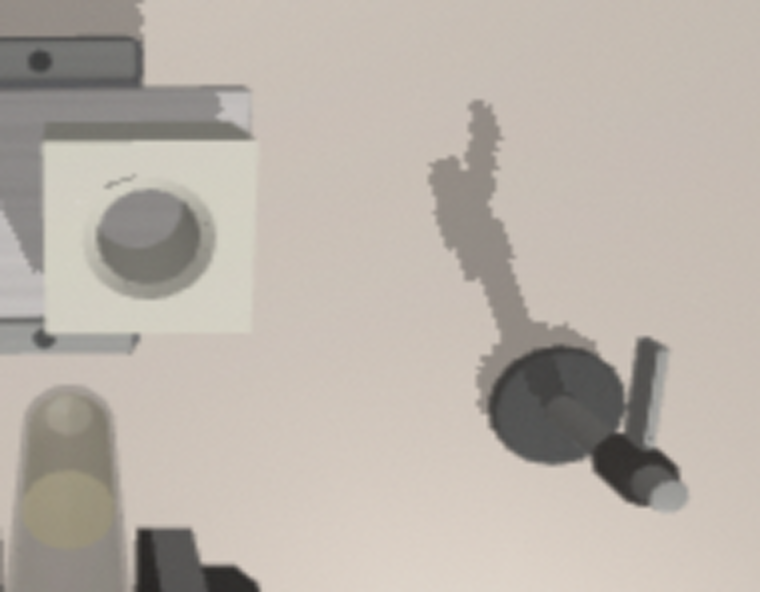

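Emit:
{"name": "apply_moves", "arguments": {
  "increments": [12, 13, 8.5, 4, -0.2, 12, 13, 8, 6, -0.2, 12, 0, 0, 6, 0]
}}

```text
t: 6.28
eef_pos: [0.6092, -0.1781, 0.2016]
tool_rot: [0.004, 0.813, 0.583, -0.002]
contact_force: [0.8, 0.6, 0.4]
gripper_width: 0.196
```

Run:
```python
from h import *
plan([.609,-.178,.185],71.3,1,12)
im,d,K,W=cam('wrist');cv2.imwrite('pics/w6.png',im)
```

```text
t 6.275 pos [ 0.6092 -0.1781  0.2016] psi 71.28 tilt [ 0.001 -0.01  -1.   ] left 0.0
[12, np.float64(-0.0), np.float64(-0.2), np.float64(16.6), -0.0]
```

View pics/w6.png

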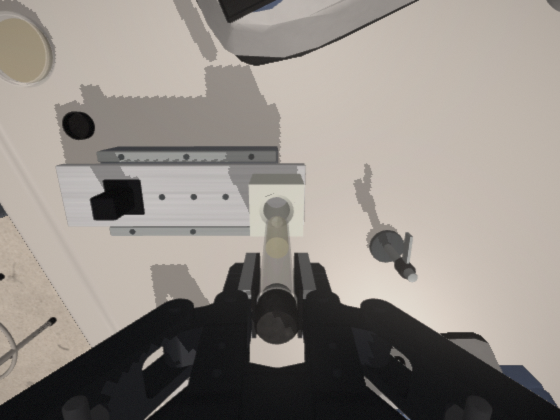

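Emit:
{"name": "apply_moves", "arguments": {
  "increments": [12, 1, 0, 10, 0, 12, 1, 0, 10, 0]
}}

```text
t: 6.58
eef_pos: [0.6082, -0.1783, 0.1794]
tool_rot: [0.004, 0.813, 0.582, -0.004]
contact_force: [0.8, -0.3, 0.2]
gripper_width: 0.196
```

Run:
```python
from h import *
plan([.609,-.178,.17],71.3,1,12)
```

```text
t 6.575 pos [ 0.6082 -0.1783  0.1794] psi 71.13 tilt [-0.001 -0.011 -1.   ] left 0.0
[12, np.float64(0.6), np.float64(0.7), np.float64(9.4), -0.2]
```

Emit:
{"name": "apply_moves", "arguments": {
  "increments": [12, 1, 0.7, 8, 0, 12, 0.5, 0, 8, 0]
}}

```text
t: 6.82
eef_pos: [0.6087, -0.1777, 0.1618]
tool_rot: [0.004, 0.814, 0.581, -0.004]
contact_force: [0.5, -0.4, 0.5]
gripper_width: 0.198
```

Run:
```python
from h import *
plan([.609,-.178,.15],71.3,1,12)
im,d,K,W=cam('wrist');cv2.imwrite('pics/w7.png',im[140:340,160:400])
```

```text
t 6.825 pos [ 0.6087 -0.1777  0.1618] psi 71.09 tilt [-0.002 -0.011 -1.   ] left 0.0
[12, np.float64(-0.1), np.float64(0.4), np.float64(11.8), -0.2]
```

View pics/w7.png

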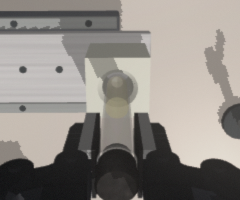

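Foot is inside the mouth (about 10 mm in), no contact force. Continue down.

Emit:
{"name": "apply_moves", "arguments": {
  "increments": [12, 0.4, 0.3, 9, 0, 12, 0.4, 0, 9, 0, 12, 0.3, 0, 8, 0]
}}

```text
t: 7.25
eef_pos: [0.609, -0.177, 0.1333]
tool_rot: [0.004, 0.814, 0.581, -0.004]
contact_force: [0.4, 0.2, 0.4]
gripper_width: 0.197
```

Run:
```python
from h import *
plan([.609,-.178,.127],71.3,1,12)
```

```text
t 7.25 pos [ 0.609  -0.177   0.1333] psi 71.09 tilt [-0.003 -0.011 -1.   ] left 0.0
[12, np.float64(-0.9), np.float64(0.4), np.float64(6.3), -0.2]
```

Emit:
{"name": "apply_moves", "arguments": {
  "increments": [12, -0.5, 0.3, 3, 0, 12, 0, 0, 2, 0, 12, 0, 0, 1, 0]
}}

```text
t: 7.62
eef_pos: [0.6091, -0.1777, 0.1268]
tool_rot: [0.003, 0.814, 0.581, -0.004]
contact_force: [-0.4, -0.3, 4.0]
gripper_width: 0.199
```

Run:
```python
from h import *
plan([.609,-.178,.127],71.3,1,12)
```

```text
t 7.625 pos [ 0.6091 -0.1777  0.1268] psi 71.09 tilt [-0.003 -0.011 -1.   ] left 0.0
[12, np.float64(-0.4), np.float64(-0.0), np.float64(-0.2), -0.2]
```

Emit:
{"name": "apply_moves", "arguments": {
  "increments": [24, 0, 0, 0, 0, 40, 0, 0, 0, 0, 60, 0, 0, 0, 0, 85, 0, 0, 0, 0, 85, 0, 0, 0, 0]
}}

```text
t: 8.25
eef_pos: [0.6093, -0.1778, 0.1272]
tool_rot: [0.004, 0.814, 0.581, -0.004]
contact_force: [0.5, -0.2, -0.6]
gripper_width: 1.001
```

Run:
```python
from h import *
plan([.609,-.178,.22],71.3,3,85)
im,d,K,W=cam('wrist');cv2.imwrite('pics/w8.png',im)
```

```text
t 8.25 pos [ 0.6093 -0.1778  0.1272] psi 71.09 tilt [-0.002 -0.011 -1.   ] left 0.0
[85, np.float64(-0.1), np.float64(-0.1), np.float64(-30.9), -0.1, 85, np.float64(-0.1), np.float64(-0.1), np.float64(-30.9), -0.1, 85, np.float64(-0.1), np.float64(-0.1), np.float64(-30.9), -0.1]
```

View pics/w8.png

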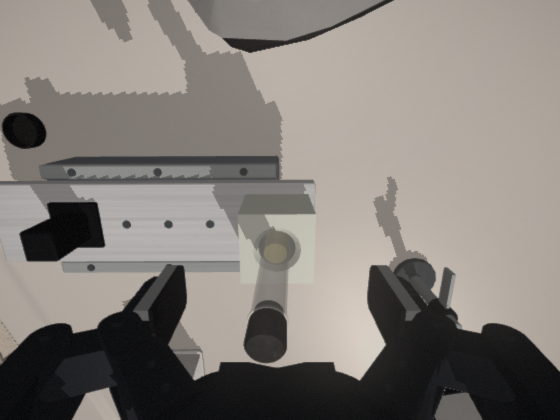

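Emit:
{"name": "apply_moves", "arguments": {
  "increments": [85, 0, 0, -25, 0, 85, 0, 0, -31, 0, 85, 0, 0, -31, 0, 85, 0, 0, -10, 0]
}}

```text
t: 8.8
eef_pos: [0.6086, -0.1764, 0.2252]
tool_rot: [0.002, 0.814, 0.581, -0.005]
contact_force: [0.6, -0.4, -0.7]
gripper_width: 0.993
```

Run:
```python
from h import *
np.set_printoptions(precision=4,suppress=True)
plan([.54,-.17,.23],71.3,3,85)
im,d,K,W=cam('wrist');cv2.imwrite('pics/w9.png',im); P=pts(d,K,W);np.savez('w9.npz',im=im,d=d,K=K,W=W)
q=P[(d>0)&(abs(P[...,2]-.172)<.006)&(abs(P[...,0]-.609)<.03)&(abs(P[...,1]+.178)<.03)];print('stopper top',len(q),q.mean(0),q.min(0),q.max(0))
q=P[(d>0)&(abs(P[...,2]-.097)<.004)&(abs(P[...,0]-.473)<.03)&(abs(P[...,1]+.131)<.03)];print('handle',cv2.minAreaRect((q[:,:2]*1000).astype(np.float32)))
```

```text
t 8.8 pos [ 0.6086 -0.1764  0.2252] psi 71.1 tilt [-0.006 -0.01  -1.   ] left 0.0
[85, np.float64(-5.4), np.float64(-22.3), np.float64(-1.6), -0.1, 85, np.float64(-5.3), np.float64(-22.3), np.float64(-1.6), -0.1, 85, np.float64(-5.3), np.float64(-22.3), np.float64(-1.6), -0.1]
stopper top 445 [ 0.6026 -0.1853  0.169 ] [ 0.5935 -0.1945  0.1661] [ 0.6106 -0.1777  0.1714]
handle ((474.3341064453125, -131.83819580078125), (19.24492645263672, 20.276315689086914), 70.87187957763672)
```

View pics/w9.png

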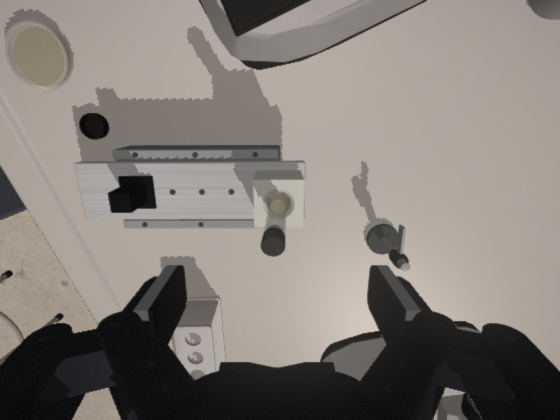

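```bash
python3 - <<'E'
from h import *
np.set_printoptions(precision=4,suppress=True)
a=np.radians(-18.8);u=np.array([np.cos(a),np.sin(a)]);v=np.array([-u[1],u[0]])
s0=np.array([.609,-.178])
for n in ['w5','w9','top0','scene0']:
    z=np.load(n+'.npz');im,d,K,W=z['im'],z['d'],z['K'],z['W'];P=pts(d,K,W);Q=P[d>0]
    r=Q[:,:2]-s0; A=np.c_[r@u,r@v,Q[:,2]]*1000
    m=(A[:,1]<-30)&(A[:,1]>-66)&(A[:,0]>90)&(A[:,0]<190)&(A[:,2]>38)&(A[:,2]<75)
    B=A[m]; B=B[np.argsort(B[:,1])]; print(n,len(B)); print(np.percentile(B,[2,25,50,75,98],axis=0))
    m=(A[:,1]<-66)&(A[:,1]>-90)&(A[:,0]>90)&(A[:,0]<190)&(A[:,2]>72)
    print('post',A[m].mean(0) if m.any() else 0,m.sum())
    # nose corner: board top
    m=(abs(A[:,1])<32)&(abs(A[:,2]-57)<3)&(A[:,0]>0)&(A[:,0]<60)
    print('nose',np.percentile(A[m][:,0],[90,98,100]) if m.any() else 0)
E
python3 - <<'E'
from h import *
z=np.load('w9.npz')
cv2.imwrite('pics/w9b.png',cv2.resize(z['im'][150:280,240:430],None,fx=4,fy=4,interpolation=cv2.INTER_CUBIC))
E
```

```text
w5 229
[[128.255  -65.3095  51.0801]
 [128.7998 -58.3503  55.517 ]
 [129.1026 -50.9288  59.6333]
 [129.7336 -43.7025  62.3225]
 [131.6007 -37.719   63.5428]]
post [129.504  -74.0519  75.8473] 94
nose [23.2938 26.5594 27.1024]
w9 189
[[128.289  -65.2572  51.4432]
 [128.853  -57.9024  55.5179]
 [129.1847 -50.894   60.1648]
 [129.8726 -43.47    62.5436]
 [131.4972 -37.6331  63.7304]]
post [129.6853 -73.8126  75.9249] 85
nose [26.2601 26.9331 27.0735]
top0 24
[[126.7638 -64.8982  50.7549]
 [127.4352 -58.429   57.7021]
 [128.131  -51.4991  60.3053]
 [128.8799 -44.3067  62.2955]
 [131.0465 -37.6697  65.4117]]
post [128.2171 -73.8483  77.3848] 11
nose [21.9389 24.1824 24.9779]
scene0 32
[[125.6845 -65.0456  53.137 ]
 [128.9642 -59.5951  54.6655]
 [130.5857 -51.9055  60.0719]
 [132.0259 -44.9738  62.658 ]
 [133.9216 -38.4559  64.9513]]
post [129.2121 -75.206   77.1038] 10
nose [24.5734 25.678  26.5141]
```

View pics/w9b.png

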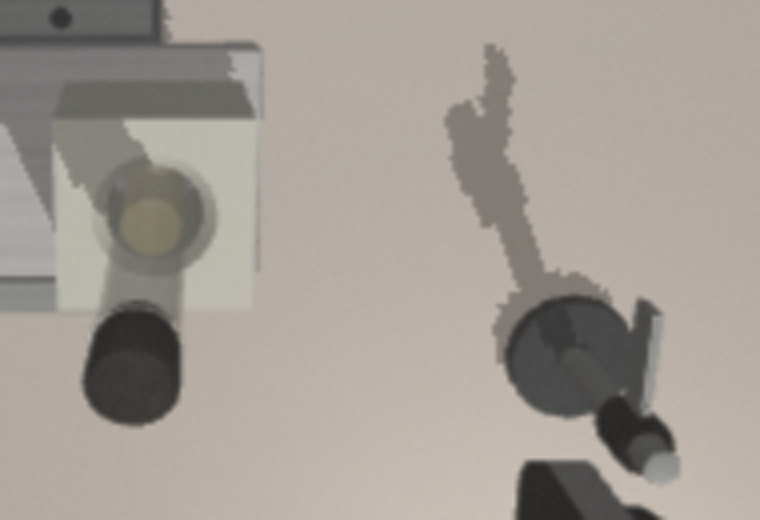

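Run:
```python
from h import *
plan([.474,-.132,.2],71.2,5,85)
```

```text
t 8.85 pos [ 0.6086 -0.1765  0.2255] psi 71.1 tilt [-0.005 -0.01  -1.   ] left 0.0
[85, np.float64(-0.3), np.float64(-28.4), np.float64(5.1), -0.0, 85, np.float64(-0.3), np.float64(-28.4), np.float64(5.1), -0.0, 85, np.float64(-0.3), np.float64(-28.4), np.float64(5.1), -0.0, 85, np.float64(-0.3), np.float64(-28.4), np.float64(5.1), -0.0, 85, np.float64(-0.3), np.float64(-28.4), np.float64(5.1), -0.0]
```

Emit:
{"name": "apply_moves", "arguments": {
  "increments": [85, 0, -28, 0, 0, 85, 0, -28, 0, 0, 85, 0, -28, 6, 0, 85, 0, -28, 10, 0, 85, 0, -26, 10, 0]
}}

```text
t: 9.48
eef_pos: [0.4727, -0.1309, 0.1938]
tool_rot: [0.0, 0.814, 0.581, -0.007]
contact_force: [-0.3, -0.7, 1.1]
gripper_width: 0.991
```

Run:
```python
from h import *
np.set_printoptions(precision=4,suppress=True)
plan([.474,-.132,.13],71.2,3,85)
im,d,K,W=cam('wrist');cv2.imwrite('pics/w10.png',im); P=pts(d,K,W)
q=P[(d>0)&(abs(P[...,2]-.097)<.004)&(abs(P[...,0]-.473)<.03)&(abs(P[...,1]+.131)<.03)];print('handle',cv2.minAreaRect((q[:,:2]*1000).astype(np.float32)))
```

```text
t 9.475 pos [ 0.4727 -0.1309  0.1938] psi 71.06 tilt [-0.011 -0.008 -1.   ] left 0.0
[85, np.float64(-0.2), np.float64(0.5), np.float64(21.3), -0.0, 85, np.float64(-0.2), np.float64(0.5), np.float64(21.3), -0.0, 85, np.float64(-0.2), np.float64(0.5), np.float64(21.3), -0.0]
handle ((473.56536865234375, -131.76370239257812), (19.63702392578125, 19.55484390258789), 72.01731872558594)
```

View pics/w10.png

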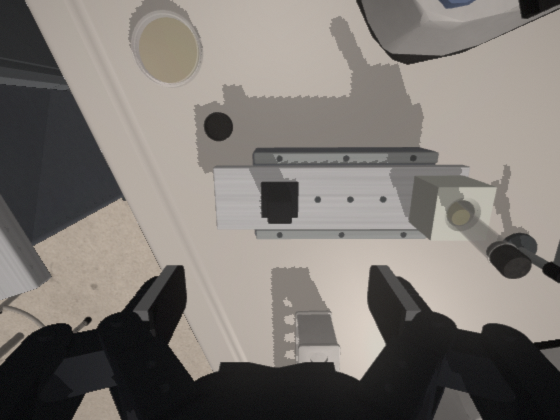

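Emit:
{"name": "apply_moves", "arguments": {
  "increments": [85, 0, 0.4, 24, 0, 85, 0.5, 0.4, 24, 0, 85, 0.5, 0.4, 24, 0]
}}

```text
t: 9.9
eef_pos: [0.4668, -0.1299, 0.1168]
tool_rot: [-0.002, 0.814, 0.581, -0.009]
contact_force: [-0.7, -0.5, -0.0]
gripper_width: 0.993
```

Run:
```python
from h import *
plan([.474,-.132,.064],71.2,3,85)
```

```text
t 9.9 pos [ 0.4668 -0.1299  0.1168] psi 71.09 tilt [-0.017 -0.008 -1.   ] left 0.0
[85, np.float64(0.1), np.float64(2.5), np.float64(17.6), -0.0, 85, np.float64(0.1), np.float64(2.5), np.float64(17.6), -0.0, 85, np.float64(0.1), np.float64(2.5), np.float64(17.6), -0.0]
```

Emit:
{"name": "apply_moves", "arguments": {
  "increments": [85, 0, 4, 16, 0, 85, 0, 3, 16, 0, 85, 0, 2, 14, 0]
}}

```text
t: 10.28
eef_pos: [0.4737, -0.1333, 0.0666]
tool_rot: [-0.003, 0.814, 0.581, -0.01]
contact_force: [-1.2, -0.3, 0.5]
gripper_width: 0.996
```

Run:
```python
from h import *
plan([.474,-.132,.064],71.2,1,85)
im,d,K,W=cam('wrist');cv2.imwrite('pics/w11.png',im)
plan([.474,-.132,.064],71.2,1,85)
```

```text
t 10.275 pos [ 0.4737 -0.1333  0.0666] psi 71.1 tilt [-0.02  -0.007 -1.   ] left 0.0
[85, np.float64(1.3), np.float64(-0.2), np.float64(2.6), -0.1]
t 10.325 pos [ 0.4729 -0.1331  0.0651] psi 71.1 tilt [-0.022 -0.007 -1.   ] left 0.0
[85, np.float64(1.4), np.float64(0.6), np.float64(1.1), -0.1]
```

View pics/w11.png

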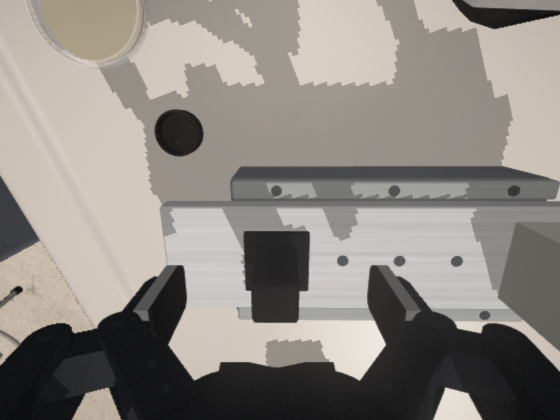

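Emit:
{"name": "apply_moves", "arguments": {
  "increments": [85, 1.3, 0.6, 0, 0, 85, 0, 0, 0, 0]
}}

```text
t: 10.58
eef_pos: [0.4744, -0.132, 0.0651]
tool_rot: [-0.004, 0.814, 0.581, -0.011]
contact_force: [0.6, -0.7, 0.2]
gripper_width: 0.994
```

Run:
```python
from h import *
plan([.474,-.132,.064],71.2,1,85)
```

```text
t 10.575 pos [ 0.4744 -0.132   0.0651] psi 71.11 tilt [-0.022 -0.006 -1.   ] left 0.0
[85, np.float64(-0.2), np.float64(-0.4), np.float64(1.1), -0.1]
```

Emit:
{"name": "apply_moves", "arguments": {
  "increments": [85, 0, 0, 0, 0, 85, 0, 0, 0, 0, 85, 0, 0, 0, 0]
}}

```text
t: 10.95
eef_pos: [0.4752, -0.1322, 0.0664]
tool_rot: [-0.003, 0.814, 0.581, -0.01]
contact_force: [-0.9, -0.2, -0.1]
gripper_width: 0.993
```

Run:
```python
from h import *
plan([.474,-.132,.064],71.2,1,85)
```

```text
t 10.95 pos [ 0.4752 -0.1322  0.0664] psi 71.1 tilt [-0.02  -0.007 -1.   ] left 0.0
[85, np.float64(-0.2), np.float64(-1.2), np.float64(2.4), -0.1]
```

Emit:
{"name": "apply_moves", "arguments": {
  "increments": [60, 0, -1, 2, 0, 40, 0, 0, 0, 0, 30, 0, 0, 0, 0, 14, 0, 0, 0, 0, 14, 0, 0, 0, 0, 14, 0, 0, 0, 0],
  "squeeze": 40
}}

```text
t: 11.7
eef_pos: [0.4741, -0.1318, 0.0651]
tool_rot: [-0.002, 0.813, 0.582, -0.01]
contact_force: [-0.4, 0.9, 1.6]
gripper_width: 0.225
```

Run:
```python
from h import *
plan([.474,-.132,.064],71.2,1,85);print(get_obs()['contact_force'],get_obs()['torque'])
im,d,K,W=cam('wrist');cv2.imwrite('pics/w12.png',im)
im,d,K,W=cam('scene');cv2.imwrite('pics/s12.png',cv2.resize(im[140:280,230:420],None,fx=4,fy=4,interpolation=cv2.INTER_CUBIC))
```

```text
t 11.7 pos [ 0.4741 -0.1318  0.0651] psi 71.13 tilt [-0.019 -0.008 -1.   ] left 0.0
[85, np.float64(-0.2), np.float64(-0.0), np.float64(1.1), -0.1]
[-0.43677924  0.87788456  1.58184735] [-0.10558632 -0.16579397  0.0646932 ]
```

View pics/w12.png

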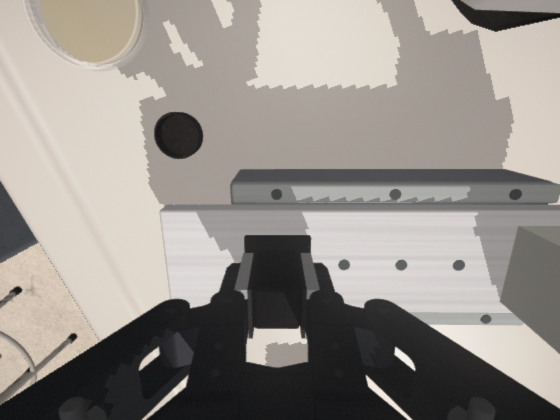

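View pics/s12.png

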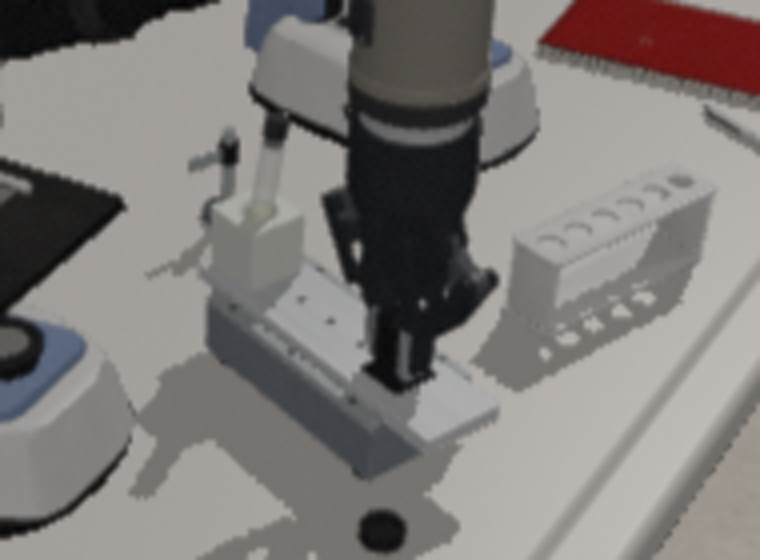

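Emit:
{"name": "apply_moves", "arguments": {
  "increments": [14, 0, 4, 0, 0, 14, 0, 7, -0.1, 0, 14, 0, 8, -0.1, 0, 14, 0, 8, -0.1, 0],
  "squeeze": 60
}}

```text
t: 12.3
eef_pos: [0.4913, -0.1378, 0.0651]
tool_rot: [-0.008, 0.813, 0.582, -0.017]
contact_force: [-15.1, 4.7, 20.0]
gripper_width: 0.225
```

Run:
```python
from h import *
plan([.474+.103*.9466,-.132-.103*.322,.065],71.2,1,14);print(get_obs()['contact_force'],get_obs()['torque'])
```

```text
t 12.3 pos [ 0.4913 -0.1378  0.0651] psi 71.22 tilt [-0.037 -0.006 -0.999] left 0.0
[14, np.float64(-0.1), np.float64(84.8), np.float64(0.1), 0.0]
[-15.05217088   4.72024361  19.99751318] [ 0.44412635  1.22474501 -0.1003812 ]
```

Emit:
{"name": "apply_moves", "arguments": {
  "increments": [14, 0, 0, 0, 0]
}}

```text
t: 12.42
eef_pos: [0.4922, -0.1379, 0.0661]
tool_rot: [-0.007, 0.813, 0.582, -0.016]
contact_force: [-1.0, -1.2, 8.5]
gripper_width: 0.225
```

Run:
```python
from h import *
np.set_printoptions(precision=4,suppress=True)
plan([.474+.103*.9466,-.132-.103*.322,.065],71.2,1,14);print(get_obs()['contact_force'],get_obs()['torque'])
im,d,K,W=cam('wrist');cv2.imwrite('pics/w13.png',im); P=pts(d,K,W)
im,d,K,W=cam('scene'); P=pts(d,K,W)
a=np.radians(-18.8);u=np.array([np.cos(a),np.sin(a)]);v=np.array([-u[1],u[0]])
s0=np.array([.474,-.132]); Q=P[d>0]; r=Q[:,:2]-s0; A=np.c_[r@u,r@v,Q[:,2]]*1000
for c in ([-60,0],[0,70],[60,130]):
  m=(A[:,0]>c[0])&(A[:,0]<c[1])&(abs(A[:,1])<28)&(A[:,2]>48)&(A[:,2]<66); B=A[m]; print(c,m.sum(),np.median(B,0))
m=(A[:,0]>-60)&(A[:,0]<140)&(abs(A[:,1])<28)&(A[:,2]>50)&(A[:,2]<64);B=A[m]
print(np.polyfit(B[:,0],B[:,2],1),m.sum())
z=np.load('scene0.npz'); P=pts(z['d'],z['K'],z['W']);Q=P[z['d']>0];r=Q[:,:2]-s0; A=np.c_[r@u,r@v,Q[:,2]]*1000
m=(A[:,0]>-60)&(A[:,0]<110)&(abs(A[:,1])<28)&(A[:,2]>50)&(A[:,2]<64);B=A[m]
print('start',np.polyfit(B[:,0],B[:,2],1),m.sum())
```

```text
t 12.425 pos [ 0.4922 -0.1379  0.0661] psi 71.21 tilt [-0.035 -0.007 -0.999] left 0.0
[14, np.float64(-0.3), np.float64(83.9), np.float64(1.1), 0.0]
[-1.0252 -1.1853  8.4876] [-0.4596 -0.9248 -0.0686]
[-60, 0] 302 [-24.6374   2.1853  58.7509]
[0, 70] 255 [27.5197 13.5245 58.941 ]
[60, 130] 327 [95.5078  2.9283 57.7578]
[-0.0056 58.406 ] 867
start [ 0.001  57.2233] 892
```

View pics/w13.png

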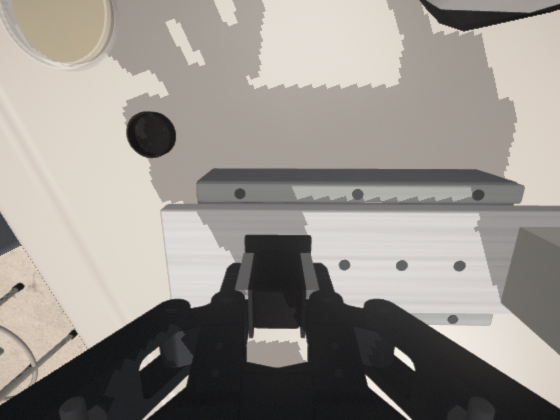

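Emit:
{"name": "apply_moves", "arguments": {
  "increments": [14, 0, 16, -1, 0, 14, 0, 16, -1, 0]
}}

```text
t: 12.78
eef_pos: [0.5196, -0.1474, 0.0673]
tool_rot: [-0.009, 0.813, 0.582, -0.019]
contact_force: [-3.0, 0.7, 2.0]
gripper_width: 0.224
```

Run:
```python
from h import *
plan([.474+.103*.9466,-.132-.103*.322,.065],71.2,1,14);print(get_obs()['contact_force'],get_obs()['torque'])
```

```text
t 12.775 pos [ 0.5196 -0.1474  0.0673] psi 71.24 tilt [-0.041 -0.007 -0.999] left 0.0
[14, np.float64(-0.1), np.float64(54.8), np.float64(2.3), 0.0]
[-2.95555279  0.65340846  1.96127856] [0.39188533 0.53730891 0.05477161]
```

```bash
cat > chk.py <<'E'
from h import *
np.set_printoptions(precision=4,suppress=True)
a=np.radians(-18.8);u=np.array([np.cos(a),np.sin(a)]);v=np.array([-u[1],u[0]])
s0=np.array([.474,-.132])
import sys
for n in ['scene','wrist']:
    im,d,K,W=cam(n); P=pts(d,K,W);Q=P[d>0]; r=Q[:,:2]-s0; A=np.c_[r@u,r@v,Q[:,2]]*1000
    o=get_obs(); t=(np.array(o['eef_pos'][:2])-s0)@u*1000; A[:,0]-=t
    m=(A[:,0]>-58)&(A[:,0]<169)&(abs(A[:,1])<28)&(A[:,2]>48)&(A[:,2]<66);B=A[m]
    f=np.polyfit(B[:,0],B[:,2],1); k=abs(np.polyval(f,B[:,0])-B[:,2])<1.5; f=np.polyfit(B[k,0],B[k,2],1)
    print(n,'travel',t,'slope',f,k.sum(),'z at centre',np.polyval(f,55), 'xmax',np.percentile(B[k,0],[0.5,99,100]))
    s=np.array(im)
    cv2.imwrite(f'pics/{n}_{o["t"]:.2f}.png',cv2.resize(im[140:280,230:420],None,fx=4,fy=4,interpolation=cv2.INTER_CUBIC) if n=='scene' else im); print(f'{n}_{o["t"]:.2f}.png')
E
python3 chk.py
```

```text
scene travel 50.77923745164356 slope [-0.0216 59.769 ] 536 z at centre 58.58131084803993 xmax [-56.7201 156.498  163.1668]
scene_12.82.png
wrist travel 50.27317181141687 slope [-0.0275 58.5727] 24241 z at centre 57.06152019734282 xmax [-57.2809 130.212  142.3264]
wrist_12.88.png
```

Emit:
{"name": "apply_moves", "arguments": {
  "increments": [14, 0, -2, 1.5, 0, 14, 0, -2, 1.5, 0]
}}

```text
t: 13.12
eef_pos: [0.5212, -0.1478, 0.0657]
tool_rot: [-0.005, 0.813, 0.582, -0.015]
contact_force: [0.4, -1.9, 7.7]
gripper_width: 0.222
```

```bash
python3 - <<'E'
from h import *
plan([.474+.103*.9466,-.132-.103*.322,.065],71.2,1,14);print(get_obs()['contact_force'],get_obs()['torque'])
E
python3 chk.py
```

```text
t 13.125 pos [ 0.5212 -0.1478  0.0657] psi 71.14 tilt [-0.03  -0.008 -1.   ] left 0.0
[14, np.float64(-0.2), np.float64(53.2), np.float64(0.7), -0.1]
[ 0.37687772 -1.87510171  7.72471474] [-0.39965003 -0.89074125 -0.06950665]
scene travel 49.78965222099217 slope [-0.0075 58.2156] 568 z at centre 57.80411952373147 xmax [-57.085  155.8212 166.5739]
scene_13.18.png
wrist travel 49.79970069443434 slope [-0.0109 56.8652] 24395 z at centre 56.26409470748122 xmax [-57.2785 130.2783 141.8219]
wrist_13.22.png
```

Emit:
{"name": "apply_moves", "arguments": {
  "increments": [14, 0, -3, 1, 0, 14, 0, -3, 1, 0]
}}

```text
t: 13.48
eef_pos: [0.5186, -0.1466, 0.0652]
tool_rot: [-0.003, 0.814, 0.581, -0.012]
contact_force: [4.4, -1.7, 2.3]
gripper_width: 0.219
```

```bash
python3 - <<'E'
from h import *
plan([.474+.103*.9466,-.132-.103*.322,.065],71.2,1,14);print(get_obs()['contact_force'],get_obs()['torque'])
E
python3 chk.py
```

```text
t 13.475 pos [ 0.5186 -0.1466  0.0652] psi 71.1 tilt [-0.022 -0.009 -1.   ] left 0.0
[14, np.float64(-0.4), np.float64(56.1), np.float64(0.2), -0.1]
[ 4.35945396 -1.74912355  2.31107797] [-0.46500691 -1.39337775 -0.08538779]
scene travel 46.5421338437959 slope [-0.0024 57.7364] 582 z at centre 57.604391021202105 xmax [-56.8854 155.1522 167.0664]
scene_13.53.png
wrist travel 46.54108503273758 slope [-0.0049 56.325 ] 24347 z at centre 56.05341406933839 xmax [-57.1973 130.1047 141.9236]
wrist_13.57.png
```

Emit:
{"name": "apply_moves", "arguments": {
  "increments": [14, 0.3, 18, 0, 0, 14, 0.3, 18, -0.2, 0]
}}

```text
t: 13.82
eef_pos: [0.5386, -0.1531, 0.0656]
tool_rot: [-0.012, 0.813, 0.582, -0.023]
contact_force: [-31.9, 9.8, 50.2]
gripper_width: 0.221
```

```bash
python3 - <<'E'
from h import *
plan([.474+.103*.9466,-.132-.103*.322,.065],71.2,1,14);print(get_obs()['contact_force'],get_obs()['torque'])
E
python3 chk.py
```

```text
t 13.825 pos [ 0.5386 -0.1531  0.0656] psi 71.23 tilt [-0.052 -0.007 -0.999] left 0.0
[14, np.float64(-0.8), np.float64(35.0), np.float64(0.6), 0.0]
[-31.89664198   9.84670127  50.15986428] [ 1.44271304  4.86406776 -0.20466214]
scene travel 69.72810920735063 slope [-0.0118 58.2853] 526 z at centre 57.639041870448125 xmax [-56.871  154.9764 164.2539]
scene_13.88.png
wrist travel 69.73201638921141 slope [-0.0199 57.2707] 23758 z at centre 56.17417522147686 xmax [-57.2856 127.9555 140.1359]
wrist_13.93.png
```

Emit:
{"name": "apply_moves", "arguments": {
  "increments": [14, 0, -1, 0, 0, 14, 0, -3, 1, 0, 14, 0, -3, 1, 0, 14, 0, -3, 1, 0]
}}

```text
t: 14.42
eef_pos: [0.5347, -0.151, 0.0663]
tool_rot: [-0.008, 0.813, 0.582, -0.018]
contact_force: [5.5, -2.9, 4.1]
gripper_width: 0.225
```

```bash
python3 - <<'E'
from h import *
plan([.474+.103*.9466,-.132-.103*.322,.065],71.2,1,14);print(get_obs()['contact_force'],get_obs()['torque'])
E
python3 chk.py
```

```text
t 14.425 pos [ 0.5347 -0.151   0.0663] psi 71.16 tilt [-0.039 -0.009 -0.999] left 0.0
[14, np.float64(-1.5), np.float64(39.4), np.float64(1.3), -0.0]
[ 5.52561298 -2.85089412  4.13360212] [-0.48559313 -1.72539496 -0.12633147]
scene travel 63.434474300285174 slope [-0.0153 59.0161] 531 z at centre 58.176774985077714 xmax [-57.2015 157.3795 166.7545]
scene_14.47.png
wrist travel 63.419158783399226 slope [-0.0201 57.4859] 23376 z at centre 56.382247052061956 xmax [-57.1787 127.5395 141.466 ]
wrist_14.53.png
```

Emit:
{"name": "apply_moves", "arguments": {
  "increments": [14, 0, -2, 2, 0, 14, 0, -2, 2, 0, 14, 0, -2, 2, 0]
}}

```text
t: 14.9
eef_pos: [0.5342, -0.1508, 0.0649]
tool_rot: [-0.003, 0.814, 0.581, -0.014]
contact_force: [1.3, -1.2, 14.7]
gripper_width: 0.225
```

```bash
python3 - <<'E'
from h import *
plan([.474+.103*.9466,-.132-.103*.322,.065],71.2,1,14);print(get_obs()['contact_force'],get_obs()['torque'])
E
python3 chk.py
```

```text
t 14.9 pos [ 0.5342 -0.1508  0.0649] psi 71.08 tilt [-0.027 -0.012 -1.   ] left 0.0
[14, np.float64(-1.5), np.float64(40.0), np.float64(-0.1), -0.1]
[ 1.32185439 -1.21104506 14.67452908] [-0.52524709 -1.37817256 -0.05253676]
scene travel 63.02909557949278 slope [ 0.0011 57.6249] 530 z at centre 57.68554165776332 xmax [-57.7756 148.584  168.9315]
scene_14.95.png
wrist travel 63.00496929626868 slope [-0.0035 56.1307] 23745 z at centre 55.93863777665447 xmax [-57.2302 128.3716 141.6133]
wrist_15.00.png
```

Emit:
{"name": "apply_moves", "arguments": {
  "increments": [14, -0.5, 15, -0.9, 0, 14, -0.5, 15, -0.9, 0]
}}

```text
t: 15.25
eef_pos: [0.5526, -0.1578, 0.0663]
tool_rot: [-0.01, 0.813, 0.582, -0.022]
contact_force: [-13.8, 5.3, 20.6]
gripper_width: 0.225
```

```bash
python3 - <<'E'
from h import *
plan([.474+.103*.9466,-.132-.103*.322,.065],71.2,1,14);print(get_obs()['contact_force'],get_obs()['torque'])
E
python3 chk.py
```

```text
t 15.25 pos [ 0.5526 -0.1578  0.0663] psi 71.22 tilt [-0.047 -0.01  -0.999] left 0.0
[14, np.float64(-0.9), np.float64(20.2), np.float64(1.3), 0.0]
[-13.76025398   5.27165921  20.5691656 ] [1.17521685 2.24063484 0.08396025]
scene travel 84.41993630874684 slope [-0.0223 59.0386] 487 z at centre 57.814072832042406 xmax [-57.3877 149.2057 166.6293]
scene_15.30.png
wrist travel 84.32050345868741 slope [-0.0289 57.612 ] 22883 z at centre 56.020343380275406 xmax [-57.3366 126.1135 141.4802]
wrist_15.35.png
```

Emit:
{"name": "apply_moves", "arguments": {
  "increments": [14, 0, -1, 1.5, 0, 14, 0, -2, 2, 0, 14, 0, -2, 2, 0, 14, 0, -2, 2, 0]
}}

```text
t: 15.85
eef_pos: [0.5537, -0.1579, 0.0652]
tool_rot: [-0.003, 0.813, 0.582, -0.016]
contact_force: [1.8, -2.2, 13.7]
gripper_width: 0.222
```

```bash
python3 - <<'E'
from h import *
plan([.474+.103*.9466,-.132-.103*.322,.065],71.2,1,14);print(get_obs()['contact_force'],get_obs()['torque'])
E
python3 chk.py
```

```text
t 15.85 pos [ 0.5537 -0.1579  0.0652] psi 71.14 tilt [-0.03  -0.014 -0.999] left 0.0
[14, np.float64(-1.2), np.float64(19.2), np.float64(0.2), -0.1]
[ 1.80207819 -2.24650588 13.69980642] [-0.39034128 -1.1940033  -0.03768864]
scene travel 83.73433983789901 slope [-0.0048 57.8934] 500 z at centre 57.62893174206345 xmax [-56.9017 155.6026 168.7553]
scene_15.90.png
wrist travel 83.76643025479848 slope [-0.009  56.4007] 23581 z at centre 55.90308399673092 xmax [-57.2956 127.975  141.5873]
wrist_15.95.png
```

Emit:
{"name": "apply_moves", "arguments": {
  "increments": [14, -0.3, 14, -0.9, 0, 14, -0.3, 12, -0.9, 0]
}}

```text
t: 16.2
eef_pos: [0.5694, -0.1635, 0.0661]
tool_rot: [-0.01, 0.813, 0.582, -0.023]
contact_force: [-10.6, 3.9, 15.9]
gripper_width: 0.227
```

```bash
python3 - <<'E'
from h import *
plan([.474+.103*.9466,-.132-.103*.322,.065],71.2,1,14);print(get_obs()['contact_force'],get_obs()['torque'])
E
python3 chk.py
```

```text
t 16.2 pos [ 0.5694 -0.1635  0.0661] psi 71.27 tilt [-0.049 -0.011 -0.999] left 0.0
[14, np.float64(-0.9), np.float64(2.6), np.float64(1.1), 0.1]
[-10.56548909   3.85983211  15.92215555] [1.1297833  2.20453962 0.10987552]
scene travel 101.43588808455469 slope [-0.0258 58.859 ] 433 z at centre 57.44241327992515 xmax [-56.8497 143.0015 153.1584]
scene_16.25.png
wrist travel 101.43791035029919 slope [-0.0327 57.2889] 22117 z at centre 55.48907729025539 xmax [-57.289  124.2966 141.0985]
wrist_16.30.png
```

Level it again by pressing down.

Emit:
{"name": "apply_moves", "arguments": {
  "increments": [14, 0, 0, 1.5, 0, 14, 0, -1.5, 2, 0, 14, 0, -1.5, 2, 0, 14, 0, -1.5, 2, 0]
}}

```text
t: 16.8
eef_pos: [0.5699, -0.1634, 0.0655]
tool_rot: [-0.005, 0.813, 0.582, -0.02]
contact_force: [0.8, -1.8, 15.5]
gripper_width: 0.225
```

```bash
cat > nose.py <<'E'
from h import *
np.set_printoptions(precision=4,suppress=True)
plan([.474+.103*.9466,-.132-.103*.322,.065],71.2,1,14);print(get_obs()['contact_force'],get_obs()['torque'])
a=np.radians(-18.8);u=np.array([np.cos(a),np.sin(a)]);v=np.array([-u[1],u[0]]); s0=np.array([.474,-.132])
for n in ['wrist','top','scene']:
    im,d,K,W=cam(n);P=pts(d,K,W);Q=P[d>0]; r=Q[:,:2]-s0; A=np.c_[r@u,r@v,Q[:,2]]*1000
    m=(A[:,1]<-32)&(A[:,1]>-66)&(A[:,0]>235)&(A[:,0]<310)&(A[:,2]>42)&(A[:,2]<72)
    if m.sum()>4: print(n,'plate',m.sum(),np.percentile(A[m],[2,25,50,75,98],axis=0)[:,0])
    for lo,hi in ((-28,-23),(23,28),(-29,29)):
      m=(A[:,1]>lo)&(A[:,1]<hi)&(abs(A[:,2]-56)<5)&(A[:,0]>230)&(A[:,0]<310)
      if m.sum()>4: print(n,'nose',lo,m.sum(),np.percentile(A[m][:,0],[90,98,100]))
    m=(abs(A[:,1])<25)&(abs(A[:,2]-101)<5)&(A[:,0]>200)&(A[:,0]<310)
    if m.sum()>4: b=A[m];print(n,'socket',cv2.minAreaRect(b[:,:2].astype(np.float32)),np.polyfit(b[:,0],b[:,2],1))
    m=(abs(A[:,1]+0)<40)&(A[:,2]>160)&(A[:,2]<180)&(A[:,0]>200)&(A[:,0]<310)
    if m.sum()>4: b=A[m];print(n,'stopper',b.mean(0),b[:,2].max())
    cv2.imwrite(f'pics/n_{n}_{get_obs()["t"]:.2f}.png',im if n=='wrist' else cv2.resize(im[140:280,240:430],None,fx=4,fy=4,interpolation=cv2.INTER_CUBIC))
print(get_obs()['t'])
E
python3 nose.py; python3 chk.py; ls -t pics|head -6
```

```text
t 16.8 pos [ 0.5699 -0.1634  0.0655] psi 71.2 tilt [-0.038 -0.015 -0.999] left 0.0
[14, np.float64(-1.1), np.float64(2.1), np.float64(0.5), 0.0]
[ 0.7535 -1.788  15.4923] [-0.1896 -0.6608  0.0118]
wrist nose 23 230 [240.7764 241.8964 242.783 ]
wrist nose -29 391 [240.5066 241.9819 243.1467]
top plate 17 [269.2227 269.9714 270.3335 271.5539 273.1629]
top nose 23 11 [264.8581 267.3874 268.0197]
top nose -29 13 [264.4659 267.2609 268.0197]
top socket ((255.5277862548828, 16.628259658813477), (19.204681396484375, 35.425540924072266), 51.846370697021484) [ -0.0142 102.5288]
top stopper [243.6599  -9.5803 167.0833] 171.84584215992626
scene plate 9 [272.5258 272.9763 273.6741 274.3623 275.3415]
scene nose 23 9 [254.107  256.9673 257.6824]
scene nose -29 31 [261.9565 268.6013 270.0109]
scene socket ((244.7005615234375, -0.04672431945800781), (45.788272857666016, 47.12205123901367), 87.45023345947266) [ -0.0172 104.0522]
scene stopper [242.3555  -8.6935 165.7426] 169.9481202540959
16.95
scene travel 100.92219489913576 slope [-0.0127 58.316 ] 474 z at centre 57.61552791402499 xmax [-57.4596 151.5611 164.6091]
scene_17.00.png
wrist travel 100.9485087872181 slope [-0.0188 56.6686] 23247 z at centre 55.63546550525718 xmax [-57.2697 126.6543 141.5202]
wrist_17.05.png
wrist_17.05.png
scene_17.00.png
n_scene_16.95.png
n_top_16.90.png
n_wrist_16.85.png
wrist_16.30.png
```

Emit:
{"name": "apply_moves", "arguments": {
  "increments": [14, 0, 5, 0.5, 0, 14, 0, 0, 2.5, 0, 14, 0, -1, 2.5, 0, 14, 0, -1, 2.5, 0]
}}

```text
t: 17.55
eef_pos: [0.5704, -0.1636, 0.0656]
tool_rot: [-0.005, 0.813, 0.582, -0.022]
contact_force: [-2.0, -0.7, 21.3]
gripper_width: 0.226
```

```bash
python3 nose.py; python3 chk.py; ls -t pics|head -5
```

```text
t 17.55 pos [ 0.5704 -0.1636  0.0656] psi 71.21 tilt [-0.043 -0.017 -0.999] left 0.0
[14, np.float64(-1.2), np.float64(1.6), np.float64(0.6), 0.0]
[-1.9836 -0.6514 21.3063] [-0.0676 -0.0795 -0.0416]
wrist nose 23 246 [241.3361 242.5244 243.0807]
wrist nose -29 420 [240.6661 242.2642 243.2984]
top plate 17 [269.0893 269.748  270.5499 271.4027 272.9814]
top nose 23 7 [267.8281 268.0454 268.0998]
top nose -29 8 [267.7828 268.0364 268.0998]
top socket ((253.0809783935547, 11.641206741333008), (25.666706085205078, 24.39456558227539), 0.5320005416870117) [ -0.05   111.4348]
top stopper [245.7856  -8.8175 166.6959] 170.1746055628146
scene plate 7 [270.2623 271.2557 273.1913 273.848  279.0714]
scene nose 23 9 [259.1992 262.2033 262.9543]
scene nose -29 30 [260.4311 267.2103 269.0833]
scene socket ((244.62474060058594, -0.36121559143066406), (48.289405822753906, 46.34033966064453), 87.90902709960938) [ -0.0092 102.0115]
scene stopper [243.8478  -8.6632 165.8823] 170.1564945293076
17.7
scene travel 101.43325743834556 slope [-0.0151 58.3019] 468 z at centre 57.46907350157059 xmax [-57.7391 141.8669 158.7056]
scene_17.75.png
wrist travel 101.42571408572991 slope [-0.0215 56.8016] 22874 z at centre 55.620454520117 xmax [-57.282  125.6338 140.7433]
wrist_17.80.png
wrist_17.80.png
scene_17.75.png
n_scene_17.70.png
n_top_17.65.png
n_wrist_17.60.png
```

View pics/n_top_17.65.png

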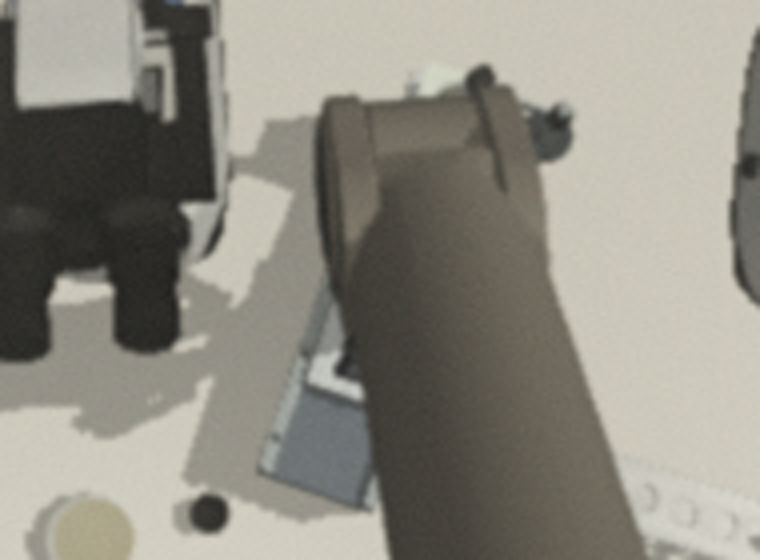

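View pics/n_scene_17.70.png

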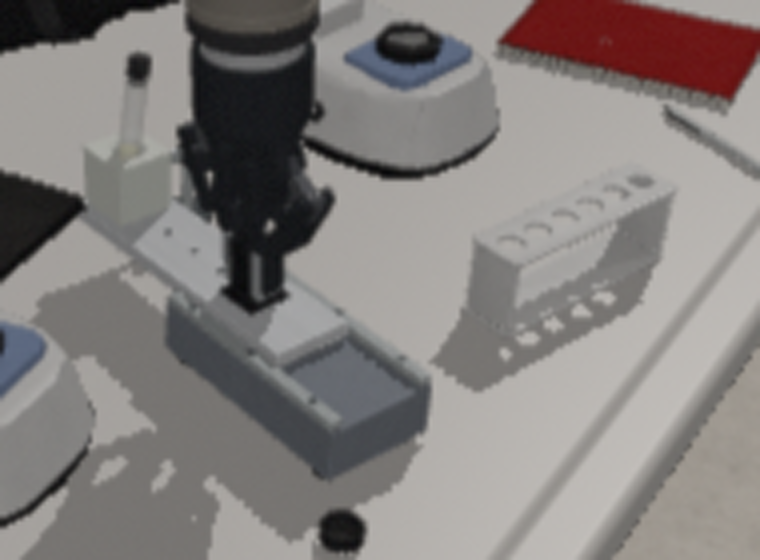

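View pics/wrist_17.80.png

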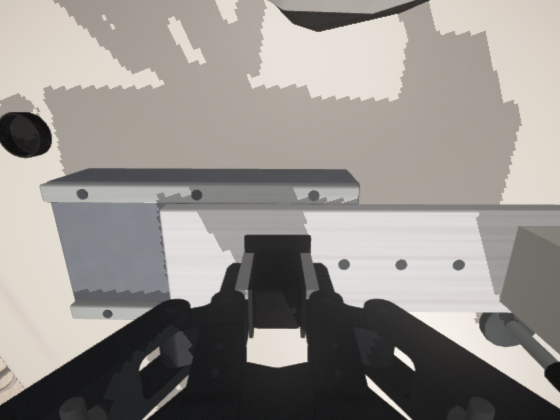

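Emit:
{"name": "apply_moves", "arguments": {
  "increments": [14, -0.4, 13, -0.9, 0, 14, 0, -1, 0.5, 0, 14, 0, -3, 1.2, 0, 14, 0, -3, 1.2, 0, 14, 0, -3, 1.2, 0]
}}

```text
t: 18.42
eef_pos: [0.576, -0.1654, 0.0653]
tool_rot: [-0.002, 0.813, 0.581, -0.019]
contact_force: [6.2, -3.5, 5.6]
gripper_width: 0.225
```

```bash
cat >> nose.py <<'E'
im,d,K,W=cam('wrist');P=pts(d,K,W);Q=P[d>0]; r=Q[:,:2]-s0; A=np.c_[r@u,r@v,Q[:,2]]*1000
m=(abs(A[:,1])<25)&(abs(A[:,2]-58)<5)&(A[:,0]<60)&(A[:,0]>0)
print('tail',np.percentile(A[m][:,0],[0,0.5,1,3]),'-> nose',np.percentile(A[m][:,0],.3)+230,'target 272.7')
E
python3 nose.py; python3 chk.py
```

```text
t 18.425 pos [ 0.576  -0.1654  0.0653] psi 71.12 tilt [-0.034 -0.018 -0.999] left 0.0
[14, np.float64(-1.2), np.float64(-4.4), np.float64(0.3), -0.1]
[ 6.2404 -3.5499  5.5864] [-0.4085 -1.5833 -0.0598]
wrist plate 95 [270.7528 271.3039 271.614  271.8853 272.9056]
wrist nose -28 45 [234.313  235.14   235.1643]
wrist nose 23 357 [246.7977 248.4123 249.4744]
wrist nose -29 695 [246.1495 248.3886 249.4744]
top plate 14 [269.5984 270.1235 270.7604 271.7284 272.6567]
top nose 23 10 [270.952  272.0014 272.2637]
top nose -29 12 [271.8848 272.2067 272.2637]
top socket ((258.8282775878906, 10.844374656677246), (25.664133071899414, 24.339418411254883), 0.19424675405025482) [ 0.0046 97.926 ]
top stopper [251.4099  -9.9586 166.8961] 169.76430512068796
scene plate 11 [270.7625 271.4691 271.7074 272.6843 273.5807]
scene nose 23 13 [254.292  255.9861 256.3894]
scene nose -29 45 [265.2654 271.5375 273.6481]
scene socket ((251.9928741455078, -0.11879348754882812), (50.207557678222656, 45.4913444519043), 4.256824493408203) [ -0.0018 100.47  ]
scene stopper [249.9351  -9.6757 165.8962] 170.06399593554931
18.575
tail [47.1604 47.7513 47.8539 48.2559] -> nose 277.6962412204511 target 272.7
scene travel 107.17852519770584 slope [-0.01   58.0946] 453 z at centre 57.54509650436917 xmax [-57.7319 148.0438 165.0445]
scene_18.68.png
wrist travel 107.1729543050996 slope [-0.0163 56.5042] 23099 z at centre 55.60846367895002 xmax [-57.1921 127.1012 141.1508]
wrist_18.73.png
```

Emit:
{"name": "apply_moves", "arguments": {
  "increments": [14, 0, -3.5, 1, 0, 14, 0, -3.5, 1, 0]
}}

```text
t: 18.98
eef_pos: [0.573, -0.1642, 0.065]
tool_rot: [0.001, 0.814, 0.581, -0.016]
contact_force: [5.4, -2.3, 6.0]
gripper_width: 0.225
```

```bash
python3 nose.py|egrep -v "socket|stopper"; python3 chk.py
```

```text
t 18.975 pos [ 0.573  -0.1642  0.065 ] psi 71.03 tilt [-0.026 -0.02  -0.999] left 0.0
[14, np.float64(-1.4), np.float64(-1.1), np.float64(0.0), -0.2]
[ 5.4    -2.3082  5.9652] [-0.3425 -1.5011 -0.0515]
wrist plate 29 [270.477  271.4128 271.622  271.9339 272.7254]
wrist nose -28 9 [231.6363 232.3232 232.4949]
wrist nose 23 291 [244.065  245.2808 246.1286]
wrist nose -29 533 [243.7512 245.2678 246.1286]
top plate 20 [269.0174 270.0664 270.6264 271.3452 272.8927]
top nose 23 13 [269.2767 270.1328 270.266 ]
top nose -29 16 [269.9884 271.4509 271.9587]
scene plate 12 [270.3106 270.8929 271.7644 272.7021 273.9876]
scene nose 23 7 [251.7738 253.4786 253.9049]
scene nose -29 32 [264.4001 268.4975 271.5454]
19.125
tail [44.1897 44.5147 44.6188 45.0345] -> nose 274.4610023700547 target 272.7
scene travel 103.80463415506647 slope [-0.0036 57.8326] 466 z at centre 57.63353924442641 xmax [-56.7169 150.6889 167.3453]
scene_19.23.png
wrist travel 103.82887405380879 slope [-0.0084 56.2211] 23361 z at centre 55.76017129149577 xmax [-57.2578 129.1119 141.8591]
wrist_19.27.png
```

Emit:
{"name": "apply_moves", "arguments": {
  "increments": [14, 0, -3, 1.2, 0]
}}

```text
t: 19.4
eef_pos: [0.5721, -0.1638, 0.0649]
tool_rot: [0.002, 0.814, 0.58, -0.015]
contact_force: [7.2, -2.4, 5.5]
gripper_width: 0.225
```

```bash
python3 nose.py|egrep -v "socket"; python3 chk.py; python3 -c "
from h import *
for i in range(6): read_camera('top')
plan([.5,-.1,.06],71,1)"
```

```text
t 19.4 pos [ 0.5721 -0.1638  0.0649] psi 70.99 tilt [-0.021 -0.02  -1.   ] left 0.0
[14, np.float64(-1.5), np.float64(-0.1), np.float64(-0.1), -0.2]
[ 7.1911 -2.3886  5.5449] [-0.4746 -1.6242 -0.1769]
wrist plate 18 [270.3809 271.253  271.7759 272.0772 272.7531]
wrist nose 23 272 [243.3972 244.8663 245.5419]
wrist nose -29 492 [242.8681 244.6421 245.5419]
top plate 23 [269.3048 270.2    270.7365 271.4754 272.6534]
top nose 23 17 [267.6239 270.2716 270.8718]
top nose -29 20 [266.9376 270.1591 270.8718]
top stopper [243.9948  -9.9097 167.646 ] 173.0240876424094
scene plate 8 [271.4133 272.3834 272.7919 273.6426 274.7242]
scene nose 23 12 [255.912  258.0335 258.5702]
scene nose -29 30 [263.4873 269.933  272.8242]
scene stopper [242.7044 -10.1763 166.856 ] 171.78452314175752
19.55
tail [43.199  43.5745 43.7324 44.2148] -> nose 273.50952401797934 target 272.7
scene travel 102.95867832556513 slope [-0.0001 57.7309] 506 z at centre 57.723056882252955 xmax [-57.1041 151.2199 168.6233]
scene_19.65.png
wrist travel 102.93373277690168 slope [-0.0034 56.0344] 23569 z at centre 55.84645611912366 xmax [-57.2832 129.0261 141.9165]
wrist_19.70.png
t 20.0 pos [ 0.5719 -0.1637  0.0649] psi 70.99 tilt [-0.022 -0.02  -1.   ] left 0.0
[85, np.float64(36.8), np.float64(-88.8), np.float64(4.9), -0.0]
```

```bash
python3 -c "
from station import *
print(hand_in())"
```

```text
the job is handed in; nothing more can be done
None
```

The job is handed in, at about 20 s of the 48 s allowed. The tube stands in the socket, and the board is out at the pointer with the gripper still holding its handle. No verdict was reported, so the figures below are my own last measurements.

- **Tube:** I lowered it until the wrist felt about 4 N from the socket floor, then let go and moved clear. It leans about 0.09 rad. In the last pictures its stopper was still about 170 mm above the bench, the height expected for a tube at the bottom.
- **Nose position:** I slid the board about 103 mm. The wrist-camera measurement put the nose within about 1 mm of the pointer's plate. The top and scene cameras agreed to within about 2 mm.
- **Board:** The last checks showed it level to within about 0.003 rad and at normal deck height. It did not move in the last 0.4–0.6 s. The gripper is set to 60 N and holds the board with about 5 N of downward push.

**What went wrong on the way:**
- While sliding forward, the tool kept tilting. The board pitched nose-down by up to about 0.03 rad, and once the downward push rose to about 50 N. I levelled it several times with small backward and downward pushes.
- I overshot the pointer by about 5 mm and drew the board back.
- At the end the tool itself was still tilted about 0.03 rad, but the board was not.

I saw no contact with the bystanders, but I did not measure their positions again at the end.

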